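# Put the charged handheld meter away in its case

### The job

Open the instrument case until its lid rests back on its stop, without ever letting the lid fall, and put the handheld meter away: out of its charging cradle and laid face up, flat and fully down, in its pocket in the foam, never dropped or toppled. Leave the lid open on its stop and the meter released, and do not disturb anything else on the bench.

Things in the scene. Friction and masses are not known exactly. Their poses are not given: they have to be found in the camera images.
- lid (a joint): Lid angle (rad): 0 shut, growing as it opens; it rests on its stop at 1.80, about 13 degrees past upright. The lid is a 180 x 240 x 36 mm shell, about 0.45 kg, on a free hinge along the far edge of the case: let go below about 1.2 it falls shut, beyond about 1.4 it falls back on its stop. The latches are already undone.
- lid_handle (a point): Centre of the lid's handle, a round bar 12 mm thick and 120 mm long along the case's y, on an arm at each end, 40 mm in front of the lid's front face. Shut, it is 80 mm above the bench (lid top at 102 mm), 220 mm in front of the hinge line and 14 mm above it. Its frame turns with the lid.
- lid_hinge (a point): Middle of the hinge line, on the far upper edge of the tub, 66 mm above the bench. Frame fixed to the case: x from the handle side to the hinge side, y along the hinge line, z up; the lid opens by turning about +y. The dark grey case (tub 180 mm in x, 240 mm in y, 66 mm high) stands fast on the bench, its middle 90 mm in front of this point.
- pocket (a point): Where the meter's centre belongs: pocket centre, 30 mm above the bench, axes as lid_hinge. Pocket 138 mm (x) by 74 mm (y), yellow floor at 12 mm, foam top at 46 mm, case rim at 66 mm. Half-way along, each side has a finger notch as deep as the pocket, 46 mm long, reaching 62 mm from the pocket's centre; the rest of the foam is solid. The meter's top may point either way along x.
- meter_mid (a point): Centre of the handheld meter, a teal block 130 mm long (x, towards its display end), 66 mm wide (y) and 36 mm thick (z, out of its face), about 0.3 kg, mass even along its length. At the start it stands in the cradle, foot down, face to the robot.
- cradle: Grey charging cradle fixed to the bench; origin on the bench under its middle, x from front to back. Base 125 x 104 mm. It holds the meter leaning back 25 degrees from upright (towards +x). From the foot up, cheeks cover 55 mm of the meter's sides, a lip 18 mm of its face, a support 70 mm of its back. Up to 3 mm of play: draw it out lengthwise by 60 mm. The bench between cradle and case is clear.
- battery: Black spare battery 100 x 66 x 34 mm in the other pocket of the case; not to be disturbed.
- mug: Red mug, 92 mm high; not to be disturbed.
- screwdriver: Screwdriver with orange handle, 190 mm; not to be disturbed.
- mouse: Grey computer mouse; not to be disturbed.
- magnifier: White round stand magnifier, 80 mm across and 40 mm high; not to be disturbed.
- brush: Dust brush with wooden handle, 190 mm; not to be disturbed.
Mind the look-alikes: they are no part of the job. Leave any blue look-alike of the part that bears meter_mid alone.

How it is judged:
By the outcome, as a careful person would: the job done as asked, in the order asked, and still so for the second after the job is handed in, with the robot touching nothing.
It also fails if it takes over 72 s, if anything falls off the work surface, if the arm or the gripper's body presses on something with over 40 N, if the wrist force passes 120 N, or if a joint passes its speed limit or range.

### The arm

A 6-joint arm with a two-finger parallel gripper is mounted at the origin on the work surface. World frame = base frame: x ahead of the robot, y to its left, z up, the work surface at z = 0. Lengths are in m, angles in rad, forces in N, time in s.
With the tool pointing down it reaches from about 0.375 to 0.9 m from the base axis. Payload 3.1 kg.
Tool frame: the origin (TCP) lies midway between the tips of the shut fingers; the grasp point (between the pads) lies 19 mm behind it; z points along the fingers, y is the direction in which the jaws open and shut (so a half turn about z gives the same grasp; the last joint's range is limited). The gripper opens to 87 mm and grips with 3 to 60 N. Pads are 19 mm wide; open, the fingers measure 117 mm over their backs; the gripper's body (75 mm by 190 mm) begins 51 mm behind the grasp point.
Start: joints at [-1.312, 0.527, 1.433, -0, 1.181, -0.178], TCP at [0.265, -0.566, 0.223] pointing down, gripper open.
Joint ranges: [-3.08, 3.08], [-0.75, 2.2], [0.22, 2.44], [-1.43, 4.57], [0, 2.65], [-2.85, 2.85]. Speed limits (rad/s): [2.79, 2.79, 3.14, 3.14, 3.14, 3.14].

### API

Orientations are given as a unit quaternion [x, y, z, w].
In Python, from rig import robot gives the robot as it stands.
- The arm moves only by the tool move_arm, never from a script. Its argument "rows" is one flat list of numbers, 7 for each row, row after row: the shift along the world's x, y, z in mm, then the turn, a rotation vector about the world's x, y, z in rad, then the closure, from 0 (fully open) to 1 (shut). A call has 1 to 12 rows; each row shifts and turns the commanded pose from where the row before left it; what a row does not reach is not made up. A row lasts 1/10 s, in which the tool goes at most 50 mm and 8.59 degrees, less where a joint would pass 70% of its speed; a pose out of reach is approached as far as the arm can. A call with a gripper value outside its range is refused whole. The fingers move at their own pace and stop on an object; "grip_force" is the grip in N (left out, the last holds). Time passes only in rows, so rows that do not move let the fingers close. It gives the time, the measured TCP pose, the force and the opening at its end, in the units of the state.
- robot.get_obs(): the state, without advancing time (a new reading comes with each control period).
- robot.camera(name): name is "side" or "top"; returns a dict with "color" (384x512x3 uint8, red, green, blue), "z_map" (384x512 float32, m along the optical axis (not along the pixel's ray), 0 where there is no reading), "camera_matrix" (3x3 intrinsics, pixels), "R" (3x3) and "t" (3): a world point X has camera coordinates R X + t. Camera axes: x right, y down, z forward; pixel columns grow to the right and rows downward; lengths in m; the calibration is good to about 2 mm. A picture is of the moment at which its call begins.
- robot.hand_in(): hands the job in, once; it reports no verdict.
Trained networks look in the newest picture that a camera, given by its name, has taken for a name from the list of things; names that differ only in an ending like _2 or _b are one class to them, and where a whole thing is asked for, a point or a joint stands for the part that bears it (a point fixed in the world has none). Each returns a list of dicts, best first, with "conf" (0 to 1); they miss things now and then, are a little off and sometimes report something else, mostly with a low value. They report only what shows in the picture. A call takes as long as a camera call. They do not tell look-alikes from the thing itself.
- robot.search_frame(camera, thing): "at" ([column, row] in pixels, amid what is visible of it).
- robot.spot_point(camera, thing): "at" ([column, row] in pixels: a listed point, or the origin of a listed thing).
The state is a dict: "time": time; "q": joint angles; "joint_velocities": joint speeds; "joint_torque": joint torques, N m; "position": TCP position; "tool_rot": TCP orientation; "ft_force": force on the tool from outside, world axes, zero at the start; "moment": the same for the moment, N m; "grip_width": finger opening in m.
Only numpy, scipy, OpenCV 4.12 (cv2) and the standard library are available. Lean on these libraries where they do the work, as an engineer would, in place of code of your own. Each camera call takes 0.05 s, during which the arm holds its last target.

## Working session

There is one attempt and no reset: what is moved stays moved. The work goes in short steps, Python scripts to look and compute and a tool call to move; the robot and the scene stay as the last step left them, time stands still between calls to the robot, and variables do not carry over. Pictures are saved under pics/ and viewed, and the job is handed in when it is done.

Besides the shell and the picture viewer there is one more tool, called after "Request:" as name(argument=value, ...), one argument or row to a line, values as JSON. move_arm: Moves the arm, as the interface text tells. Its arguments: {"type":"object","properties":{"rows":{"type":"array","items":{"type":"number"}},"grip_force":{"type":"number"}},"required":["rows"]}

```bash
ls; mkdir -p pics; python3 - <<'E'
from rig import robot
import cv2,numpy as np
print(robot.get_obs())
for n in ("side","top"):
    c=robot.camera(n)
    cv2.imwrite(f"pics/{n}0.png",c["color"][:,:,::-1])
    np.savez(f"{n}0.npz",**c)
    print(n,c["camera_matrix"],c["R"],c["t"])
    for t in ["lid","lid_handle","lid_hinge","pocket","meter_mid","cradle","battery","mug","screwdriver"]:
        print(t,robot.spot_point(n,t)[:3],)
E
```

```text
pics
{'time': 0.0, 'q': array([-1.31149041e+00,  5.28458775e-01,  1.43391264e+00,  1.92269335e-05,
        1.18137401e+00, -1.78467266e-01]), 'joint_velocities': array([-1.67692005e-03,  1.84137478e-03, -7.54106909e-05,  7.13439542e-04,
       -2.83448355e-04, -6.20740324e-04]), 'joint_torque': array([-1.30293383e-04, -4.40041959e+01, -1.76596624e+01,  6.34090765e-02,
        5.82580583e-02, -1.63943096e-04]), 'position': array([ 0.26481193, -0.56531925,  0.22157288]), 'tool_rot': array([ 9.76140053e-01,  2.17139216e-01, -3.46125052e-05, -1.07586742e-03]), 'ft_force': array([0.52494812, 0.34722816, 0.52948427]), 'moment': array([-0.00012221,  0.01450879,  0.03292544]), 'grip_width': 0.08697993779584694}
side [[388.68121574   0.         253.901586  ]
 [  0.         388.68121574 194.33472147]
 [  0.           0.           1.        ]] [[-0.69297197 -0.72090857 -0.0089819 ]
 [-0.41047626  0.40475014 -0.8171209 ]
 [ 0.59270489 -0.56255502 -0.57639636]] [0.40264438 0.28855209 0.98304454]Traceback (most recent call last):
  File "<stdin>", line 10, in <module>
ValueError: it knows: battery, brush, cradle, lid_handle, lid_hinge, magnifier, meter_mid, mouse, mug, pocket, screwdriver
```

```bash
python3 - <<'E'
from rig import robot
import cv2,numpy as np
for n in ("side","top"):
    c=robot.camera(n)
    cv2.imwrite(f"pics/{n}0.png",c["color"][:,:,::-1])
    np.savez(f"{n}0.npz",**c)
    if n=="top":print(n,c["camera_matrix"],c["R"],c["t"])
    for t in ["lid_handle","lid_hinge","pocket","meter_mid","cradle","battery","mug","screwdriver"]:
        print(t,[(np.round(d["at"]),round(d["conf"],2)) for d in robot.spot_point(n,t)[:3]])
E
```

```text
lid_handle [(array([248., 247.]), 0.93)]
lid_hinge [(array([206., 213.]), 0.94)]
pocket [(array([325., 154.]), 0.65)]
meter_mid [(array([264., 165.]), 0.93), (array([303., 173.]), 0.72)]
cradle [(array([301., 196.]), 0.83)]
battery [(array([171., 330.]), 0.22)]
mug [(array([170., 328.]), 0.8)]
screwdriver [(array([379., 176.]), 0.58), (array([299., 196.]), 0.17)]
top [[443.43954721   0.         261.60504987]
 [  0.         443.43954721 192.13864377]
 [  0.           0.           1.        ]] [[-0.01573132 -0.99982577  0.01004717]
 [-0.98810283  0.01400782 -0.15315544]
 [ 0.15298802 -0.01233698 -0.98815103]] [0.00733805 0.57327481 1.42024579]
lid_handle [(array([199., 247.]), 0.78), (array([401., 172.]), 0.38)]
lid_hinge [(array([116., 252.]), 0.57)]
pocket [(array([316., 202.]), 0.2)]
meter_mid [(array([318., 201.]), 0.8), (array([314., 149.]), 0.8), (array([366., 220.]), 0.71)]
cradle [(array([316., 206.]), 0.92)]
battery [(array([115., 209.]), 0.39)]
mug [(array([118., 252.]), 0.69)]
screwdriver [(array([407., 244.]), 0.69)]
```

View pics/side0.png

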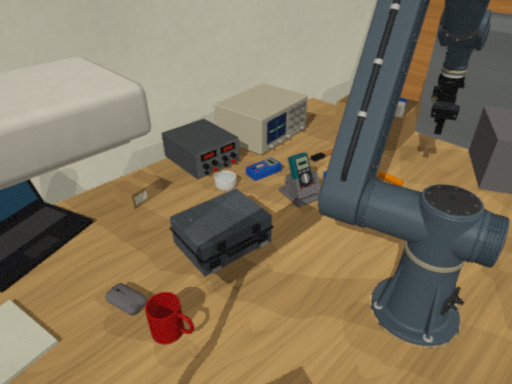

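View pics/top0.png

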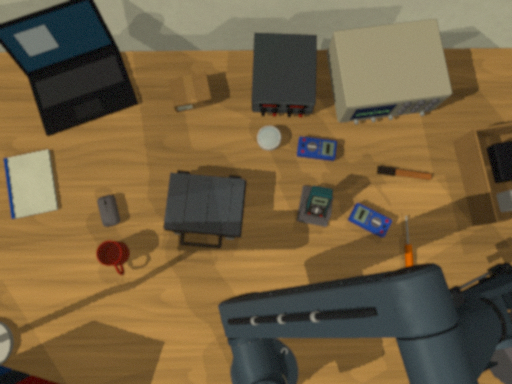

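The side view shows the case at (222,230), the cradle with the teal meter at (302,178) and two blue look-alikes. The top view shows the case at (205,205) with its handle at (200,242), and the cradle at (316,205). Next I'll take metric measurements.

```bash
cat > h.py <<'E'
import numpy as np,cv2
def cloud(c):
    z=c["z_map"];K=c["camera_matrix"];h,w=z.shape
    u,v=np.meshgrid(np.arange(w),np.arange(h))
    P=np.stack([(u-K[0,2])/K[0,0]*z,(v-K[1,2])/K[1,1]*z,z],-1)
    W=(P-c["t"])@c["R"]
    W[z<=0]=np.nan
    return W
def load(n): return dict(np.load(n))
def proj(c,X):
    p=np.asarray(X)@c["R"].T+c["t"]; K=c["camera_matrix"]
    return np.stack([K[0,0]*p[...,0]/p[...,2]+K[0,2],K[1,1]*p[...,1]/p[...,2]+K[1,2]],-1)
E
python3 - <<'E'
from h import *
for n in("top","side"):
    c=load(n+"0.npz");W=cloud(c)
    # bench check
    m=np.abs(W[...,2])<0.012
    print(n,"bench z",np.nanmedian(W[m][:,2]), m.sum())
    for name,(x0,x1,y0,y1,z0,z1) in dict(lidtop=(0.45,0.8,0.0,0.4,0.09,0.12),).items():
        pass
    if n=="top":
        for (u,v) in [(205,205),(199,240),(199,246),(180,240),(222,243),(168,172),(244,178),(241,237),(165,230),(316,205),(318,196),(268,138),(118,252)]: print((u,v),np.round(W[v,u],3))
    else:
        for (u,v) in [(222,225),(302,165),(302,180),(225,180),(248,247)]: print((u,v),np.round(W[v,u],3))
for n in ("top","side"):
    c=load(n+"0.npz")
    x0,x1,y0,y1=(150,400,120,270) if n=="top" else (150,350,130,280)
    cv2.imwrite(f"pics/{n}_crop.png",cv2.resize(c["color"][y0:y1,x0:x1,::-1],None,fx=3.2 if n=="top" else 3.9,fy=3.2 if n=="top" else 3.9,interpolation=cv2.INTER_CUBIC))
E
```

```text
top bench z -0.0012162936008147558 112565
(205, 205) [0.526 0.178 0.103]
(199, 240) [0.421 0.209 0.004]
(199, 246) [0.398 0.198 0.089]
(180, 240) [0.418 0.259 0.082]
(222, 243) [0.41  0.133 0.003]
(168, 172) [ 0.655  0.318 -0.002]
(244, 178) [ 0.63   0.058 -0.001]
(241, 237) [ 0.429  0.07  -0.001]
(165, 230) [0.452 0.312 0.058]
(316, 205) [ 0.52  -0.171  0.105]
(318, 196) [ 0.542 -0.172  0.151]
(268, 138) [ 0.757 -0.026  0.045]
(118, 252) [0.386 0.477 0.006]
side bench z -0.0005955739571539489 79409
(222, 225) [0.494 0.208 0.102]
(302, 165) [ 0.526 -0.176  0.124]
(302, 180) [ 0.508 -0.158  0.079]
(225, 180) [ 0.741 -0.009  0.04 ]
(248, 247) [0.441 0.158 0.02 ]
```

View pics/top_crop.png

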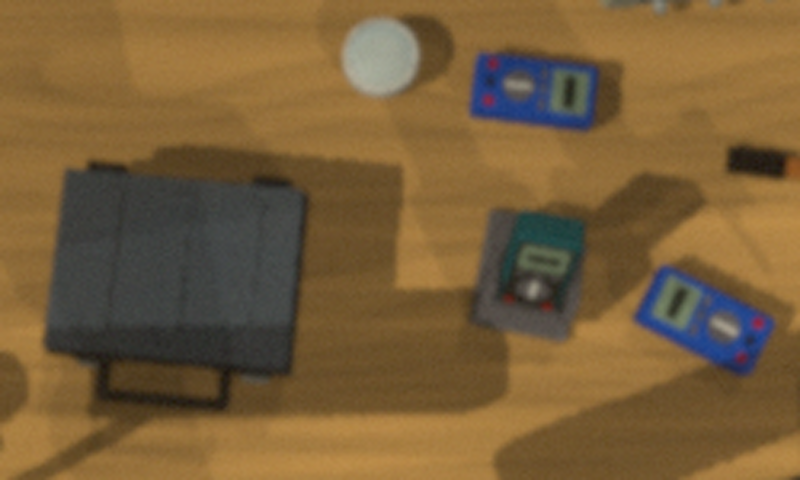

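View pics/side_crop.png

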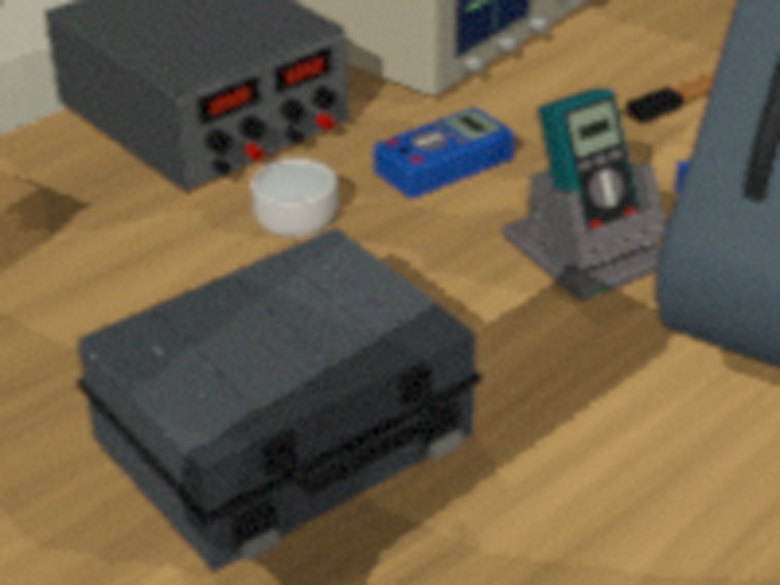

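```bash
cat > fit.py <<'E'
from h import *
A=[];H=[]
for n in("top","side"):
    c=load(n+"0.npz");W=cloud(c).reshape(-1,3)
    m=(W[:,0]>.38)&(W[:,0]<.68)&(W[:,1]>0.0)&(W[:,1]<.4)&(W[:,2]>.092)&(W[:,2]<.112)
    P=W[m]
    r=cv2.minAreaRect(P[:,:2].astype(np.float32)*1000)
    print(n,len(P),"rect",r,"z",np.median(P[:,2]))
    # robust: percentiles along axes for angle grid
    best=None
    for a in np.radians(np.arange(-10,10,.25)):
        R=np.array([[np.cos(a),np.sin(a)],[-np.sin(a),np.cos(a)]])
        q=P[:,:2]@R.T
        lo=np.percentile(q,1,axis=0);hi=np.percentile(q,99,axis=0)
        ar=np.prod(hi-lo)
        if best is None or ar<best[0]: best=(ar,np.degrees(a),(hi-lo)/.98,R.T@((hi+lo)/2))
    print(best)
    m=(W[:,0]>.36)&(W[:,0]<.43)&(W[:,1]>0.05)&(W[:,1]<.35)&(W[:,2]>.065)&(W[:,2]<.098)
    Q=W[m]; print("handle",len(Q),Q.min(0),Q.max(0),np.median(Q,0))
    np.set_printoptions(precision=3,suppress=True)
c=load("top0.npz");
W=cloud(c)
for v in range(236,252,1): print(v,[ (int(1000*W[v,u,0]),int(1000*W[v,u,1]),int(1000*W[v,u,2])) for u in range(176,228,6)])
E
python3 fit.py
```

```text
top 4328 rect ((511.4407958984375, 184.2415771484375), (240.7987060546875, 220.15274047851562), 84.1095199584961) z 0.10118370936181198
(np.float64(0.041705445492133966), np.float64(-6.25), array([0.1812887, 0.2395355]), array([0.53008972, 0.18173064]))
handle 217 [0.39114899 0.12012959 0.07080477] [0.4296685  0.2592644  0.09394844] [0.40438915 0.18700516 0.08361665]
side 3400 rect ((528.47314453125, 184.3099365234375), (242.12498474121094, 191.17015075683594), 84.10315704345703) z 0.10152248398073566
(np.float64(0.0422125539232442), np.float64(-6.75), array([0.183, 0.241]), array([0.53 , 0.186]))
handle 265 [0.39  0.079 0.071] [0.43  0.264 0.097] [0.403 0.191 0.084]
236 [(435, 287, -3), (430, 253, 82), (435, 247, -3), (434, 227, -2), (434, 207, -4), (434, 187, -3), (433, 166, 1), (428, 139, 83), (428, 120, 86)]
237 [(432, 287, -4), (427, 252, 83), (431, 246, 0), (431, 226, 0), (431, 207, -3), (430, 186, -1), (430, 166, 0), (430, 146, -2), (429, 126, 0)]
238 [(429, 287, -3), (424, 252, 82), (428, 246, 0), (428, 226, 1), (428, 207, -7), (427, 187, -4), (427, 166, 0), (426, 146, 1), (4
[... 1216 characters left out ...]
, 1), (398, 246, -1), (398, 226, -1), (397, 206, 2), (395, 177, 78), (394, 157, 88), (394, 138, 87), (396, 126, -2)]
248 [(395, 286, -1), (395, 266, 0), (395, 246, -2), (394, 225, 3), (394, 206, 1), (394, 186, 0), (394, 166, -1), (391, 139, 86), (393, 125, 9)]
249 [(392, 286, -1), (392, 266, -1), (391, 245, 7), (391, 226, -1), (391, 206, 0), (391, 186, -1), (390, 166, -1), (390, 146, -1), (390, 126, -2)]
250 [(389, 286, -4), (389, 266, -2), (388, 245, 4), (388, 227, -4), (388, 206, -1), (387, 186, -3), (387, 167, -5), (387, 146, -3), (386, 126, -1)]
251 [(386, 287, -4), (385, 266, 0), (385, 246, -2), (385, 226, 0), (384, 206, 0), (384, 186, -3), (384, 166, 2), (384, 147, -9), (383, 126, -1)]
```

```bash
cat > fitm.py <<'E'
from h import *
np.set_printoptions(precision=3,suppress=True)
for n in("top","side"):
    c=load(n+"0.npz");W=cloud(c)
    m=(W[...,0]>.44)&(W[...,0]<.62)&(W[...,1]>-.25)&(W[...,1]<-.09)&(W[...,2]>.015)&(W[...,2]<.2)
    # cradle base footprint + all
    P=W[m]; print(n,len(P),P.min(0),P.max(0))
    hsv=cv2.cvtColor(c["color"],cv2.COLOR_RGB2HSV)
    teal=m&(hsv[...,0]>75)&(hsv[...,0]<100)&(hsv[...,1]>90)
    T=W[teal]; print("teal",len(T),np.percentile(T,[2,50,98],axis=0))
    # RANSAC plane for the meter face: normal approx (-cos25,*,sin25)
    rng=np.random.default_rng(0);best=(0,)
    Q=P[P[:,2]>.045]
    for _ in range(4000):
        a=Q[rng.choice(len(Q),3,False)]
        nn=np.cross(a[1]-a[0],a[2]-a[0]);l=np.linalg.norm(nn)
        if l<1e-6: continue
        nn/=l; 
        if nn[0]>0: nn=-nn
        if abs(nn[2]-.42)>.15 or nn[0]>-.7: continue
        d=Q@nn-a[0]@nn; k=(np.abs(d)<.003).sum()
        if k>best[0]: best=(k,nn,a[0]@nn)
    I=Q[np.abs(Q@best[1]-best[2])<.004]
    mu=I.mean(0);U,S,Vt=np.linalg.svd(I-mu);nn=Vt[2]*(-1 if Vt[2][0]>0 else 1)
    print("plane",best[0],nn,"tilt",np.degrees(np.arcsin(nn[2])),"yaw",np.degrees(np.arctan2(-nn[1],-nn[0])),mu,nn@mu)
    yy=np.degrees(np.arctan2(-nn[1],-nn[0]))
    # inliers extents along width & length
    ex=np.array([np.cos(np.radians(yy)),np.sin(np.radians(yy)),0]);ey=np.array([-ex[1],ex[0],0]);u=np.cross(ey,-nn)
    u=u*np.sign(u[2])
    print("u",u,"width",np.percentile(I@ey,[1,99]),"len",np.percentile(I@u,[0,1,99,100]))
    x0,x1,y0,y1=(285,350,170,240) if n=="top" else (270,335,140,215)
    cv2.imwrite(f"pics/{n}_met.png",cv2.resize(c["color"][y0:y1,x0:x1,::-1],None,fx=8,fy=8,interpolation=cv2.INTER_CUBIC))
E
python3 fitm.py
```

```text
top 1068 [ 0.46  -0.23   0.015] [ 0.597 -0.121  0.16 ]
teal 187 [[ 0.524 -0.212  0.093]
 [ 0.552 -0.178  0.149]
 [ 0.57  -0.146  0.157]]
plane 394 [-0.88   0.191  0.435] tilt 25.803224664809537 yaw -12.27999185299452 [ 0.519 -0.176  0.106] -0.4439538232922788
u [ 0.425 -0.093  0.9  ] width [-0.102 -0.018] len [0.269 0.272 0.389 0.391]
side 1164 [ 0.466 -0.22   0.015] [ 0.593 -0.119  0.158]
teal 181 [[ 0.518 -0.202  0.085]
 [ 0.543 -0.15   0.125]
 [ 0.565 -0.141  0.155]]
plane 428 [-0.874  0.207  0.44 ] tilt 26.0796069974759 yaw -13.348362951045926 [ 0.52  -0.172  0.105] -0.44426559442615055
u [ 0.428 -0.101  0.898] width [-0.089 -0.004] len [0.269 0.278 0.39  0.392]
```

View pics/top_met.png

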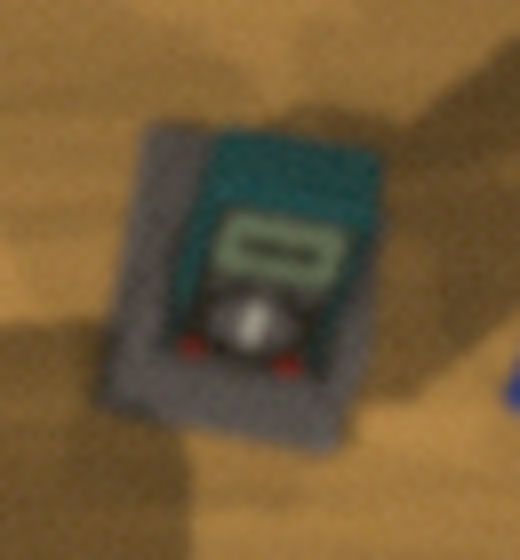

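View pics/side_met.png

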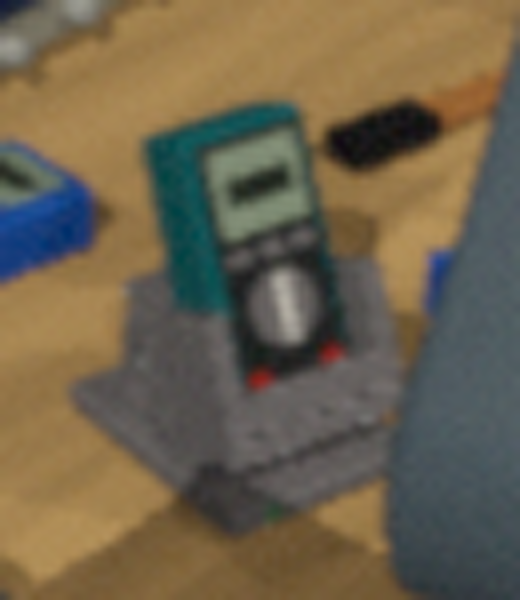

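```bash
cat > fitm2.py <<'E'
from h import *
np.set_printoptions(precision=4,suppress=True)
yaw=np.radians(-12.8);t=np.radians(25)
ex=np.array([np.cos(yaw),np.sin(yaw),0]);ey=np.array([-ex[1],ex[0],0]);ez=np.array([0,0,1.])
u=ex*np.sin(t)+ez*np.cos(t); nn=-ex*np.cos(t)+ez*np.sin(t)
O=np.array([.52,-.175,.1])
for n in("top","side"):
    c=load(n+"0.npz");W=cloud(c)
    m=(W[...,0]>.44)&(W[...,0]<.62)&(W[...,1]>-.25)&(W[...,1]<-.09)&(W[...,2]>.02)&(W[...,2]<.2)
    P=W[m]-O
    a,b,d=P@u,P@ey,P@nn
    face=(np.abs(d-np.median(d[(a>.02)&(d>-.008)&(d<.02)]))<.006)&(a>.02)
    print(n,"face d",np.median(d[face]),"b",np.percentile(b[face],[1,3,97,99]),"a",np.percentile(a[face],[97,99]))
    top=(a>.045)&(np.abs(b)<.05); 
    print("cap a",np.percentile(a[top],[50,90,98]),"d range",np.percentile(d[top],[2,98]),"b",np.percentile(b[top],[2,98]))
    # base
    B=W[(W[...,0]>.42)&(W[...,0]<.64)&(W[...,1]>-.27)&(W[...,1]<-.07)&(W[...,2]>.006)&(W[...,2]<.2)]-O
    print("base x",np.percentile(B@ex,[1,99]),"y",np.percentile(B@ey,[1,99]))
    mid=[(d["at"],d["conf"]) for d in []]
E
python3 fitm2.py
```

```text
top face d 0.0032235448996506045 b [-0.0318 -0.0311  0.0295  0.0308] a [0.0617 0.0636]
cap a [0.0584 0.0622 0.0646] d range [-0.0301  0.0058] b [-0.0326  0.0307]
base x [-0.052   0.0674] y [-0.0481  0.0504]
side face d 0.0019691687531801826 b [-0.0303 -0.0277  0.0327  0.0357] a [0.0602 0.061 ]
cap a [0.0547 0.061  0.0615] d range [-0.0271  0.0065] b [-0.026   0.0358]
base x [-0.0513  0.0635] y [-0.045   0.0522]
```

Request:
move_arm(
  rows=[15,36,10,0,0,0.05,0,15,36,10,0,0,0.05,0,15,36,10,0,0,0.05,0,15,36,10,0,0,0.05,0,15,36,10,0,0,0.05,0,15,36,10,0,0,0.05,0,15,36,10,0,0,0.05,0,15,36,10,0,0,0.05,0,15,36,10,0,0,0.05,0,15,36,10,0,0,0.05,0],
)

```text
time: 1.95
position: [0.4154, -0.2045, 0.3232]
tool_rot: [0.892, 0.453, 0.0, 0.0]
ft_force: [0.4, -0.9, 0.9]
grip_width: 0.0872
```

Request:
move_arm(
  rows=[0,40,0,0,0,0.05,0.2,0,40,0,0,0,0.05,0.3,0,40,0,0,0,0.05,0.4,0,40,0,0,0,0.05,0.5,0,40,0,0,0,0.05,0.6,0,40,0,0,0,0.05,0.65,-4,40,0,0,0,0.05,0.65,-5,40,0,0,0,0.05,0.65,-5,40,0,0,0,0.05,0.65,0,40,0,0,0,0.05,0.65,0,0,0,0,0,0,0.65,0,0,0,0,0,0,0.65],
)

```text
time: 3.15
position: [0.4006, 0.1945, 0.3226]
tool_rot: [0.752, 0.659, -0.0, 0.0]
ft_force: [-0.4, -0.6, -0.2]
grip_width: 0.0306
```

```bash
cat > st.py <<'E'
from rig import robot
import numpy as np
from scipy.spatial.transform import Rotation as Rn
np.set_printoptions(precision=4,suppress=True)
o=robot.get_obs(); R=Rn.from_quat(o["tool_rot"]).as_matrix()
print("t",round(o["time"],2),"q",o["q"],"p",o["position"],"f",o["ft_force"],"m",o["moment"],"w",round(o["grip_width"],4))
print("x",R[:,0],"y",R[:,1],np.degrees(np.arctan2(R[1,1],R[0,1])),"z",R[:,2])
open("log.txt","a").write(repr((list(o["q"]),list(o["position"]),list(o["tool_rot"])))+"\n")
E
python3 st.py
```

```text
t 3.15 q [ 0.2006  0.1577  1.7194 -0.0006  1.2646  0.3313] p [0.4006 0.1945 0.3226] f [-0.3518 -0.6304 -0.1819] m [-0.0203 -0.0973 -0.0161] w 0.0306
x [ 0.1302  0.9915 -0.0006] y [ 0.9915 -0.1302  0.0001] -7.482640773629936 z [ 0.     -0.0006 -1.    ]
```

Request:
move_arm(
  rows=[0,1,-45,0,0,0.016,0.66,1,1,-45,0,0,0,0.66,0,0,-45,0,0,0,0.66,0,0,-40,0,0,0,0.66,0,0,-30,0,0,0,0.66,0,0,-20,0,0,0,0.66,0,0,-20,0,0,0,0.66,0,0,-16,0,0,0,0.66,0,0,0,0,0,0,0.66],
)

```text
time: 4.05
position: [0.4014, 0.1943, 0.0601]
tool_rot: [0.748, 0.664, -0.002, -0.001]
ft_force: [0.3, -1.0, 0.0]
grip_width: 0.0295
```

```bash
python3 st.py; python3 - <<'E'
from rig import robot
import cv2
for n in("side","top"):
    c=robot.camera(n); cv2.imwrite(f"pics/{n}1.png",cv2.resize(c["color"][120:300,120:320,::-1],None,fx=3,fy=3,interpolation=cv2.INTER_CUBIC))
E
```

```text
t 4.05 q [ 0.1994  0.5971  2.007  -0.0005  0.5416  0.3195] p [0.4014 0.1943 0.0601] f [ 0.2674 -1.0144  0.0244] m [-0.0053 -0.0985  0.0084] w 0.0295
x [ 0.1194  0.9928 -0.0015] y [ 0.9928 -0.1194 -0.0038] -6.85651380041781 z [-0.0039 -0.0011 -1.    ]
```

View pics/side1.png

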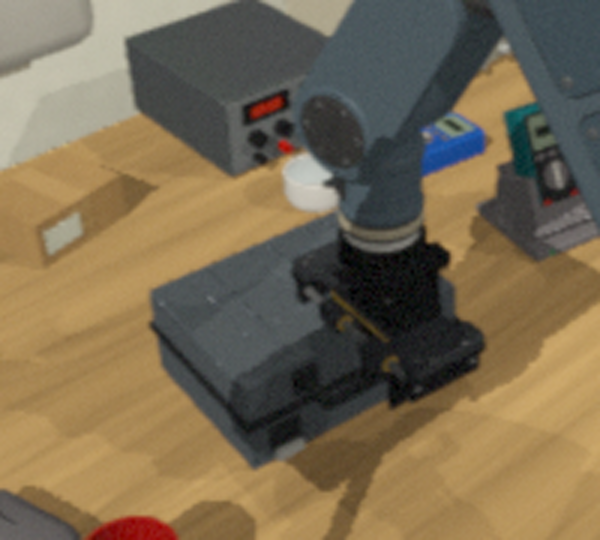

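The gripper straddles the handle, with the body at about (385,310) in the crop, and there is no contact force. Next I'll close on the bar.

Request:
move_arm(
  rows=[0,0,0,0,0,0,0.8,0,0,0,0,0,0,0.9,0,0,0,0,0,0,1,0,0,0,0,0,0,1,0,0,0,0,0,0,1],
  grip_force=15,
)

```text
time: 4.65
position: [0.4036, 0.196, 0.0623]
tool_rot: [0.747, 0.665, 0.001, 0.001]
ft_force: [2.3, -4.0, 5.3]
grip_width: 0.0117
```

```bash
python3 st.py; python3 - <<'E'
import numpy as np
# arc steps in mm; case yaw -6.5deg
e=np.array([np.cos(np.radians(-6.5)),np.sin(np.radians(-6.5))])
def p(t): return -220*np.cos(t)+14*np.sin(t), 220*np.sin(t)+14*np.cos(t)
th=np.arange(0,1.81,.06)
prev=p(0)
for i in range(1,len(th)):
    q=p(th[i]); dx=q[0]-prev[0];dz=q[1]-prev[1];prev=q
    print("%.2f"%th[i],"%.1f %.1f %.1f"%(dx*e[0],dx*e[1],dz))
E
```

```text
t 4.65 q [ 0.2025  0.5927  2.0046 -0.001   0.5408  0.3197] p [0.4036 0.196  0.0623] f [ 2.3266 -4.0362  5.2914] m [-0.4938 -0.501   0.015 ] w 0.0117
x [0.1161 0.9932 0.0006] y [ 0.9932 -0.1161  0.0036] -6.665165838576635 z [ 0.0036  0.0002 -1.    ]
0.06 1.2 -0.1 13.2
0.12 2.0 -0.2 13.1
0.18 2.8 -0.3 12.9
0.24 3.5 -0.4 12.7
0.30 4.3 -0.5 12.5
0.36 5.0 -0.6 12.2
0.42 5.8 -0.7 11.9
0.48 6.5 -0.7 11.5
0.54 7.1 -0.8 11.1
0.60 7.8 -0.9 10.7
0.66 8.4 -1.0 10.2
0.72 9.0 -1.0 9.6
0.78 9.5 -1.1 9.1
0.84 10.1 -1.1 8.5
0.90 10.6 -1.2 7.9
0.96 11.0 -1.3 7.2
1.02 11.4 -1.3 6.5
1.08 11.8 -1.3 5.8
1.14 12.1 -1.4 5.1
1.20 12.4 -1.4 4.4
1.26 12.6 -1.4 3.6
1.32 12.8 -1.5 2.9
1.38 13.0 -1.5 2.1
1.44 13.1 -1.5 1.3
1.50 13.1 -1.5 0.5
1.56 13.1 -1.5 -0.3
1.62 13.1 -1.5 -1.1
1.68 13.0 -1.5 -1.9
1.74 12.9 -1.5 -2.7
1.80 12.7 -1.4 -3.4
```

Request:
move_arm(
  rows=[1.2,-0.1,13.2,0,0,0,1,2,-0.2,13.1,0,0,0,1,2.8,-0.3,12.9,0,0,0,1,3.5,-0.4,12.7,0,0,0,1,4.3,-0.5,12.5,0,0,0,1,5,-0.6,12.2,0,0,0,1],
)

```text
time: 5.25
position: [0.4222, 0.194, 0.1385]
tool_rot: [0.747, 0.665, 0.001, 0.001]
ft_force: [5.0, -2.5, -5.0]
grip_width: 0.0114
```

```bash
python3 st.py
```

```text
t 5.25 q [ 0.1896  0.4521  1.9119 -0.0004  0.7751  0.3066] p [0.4222 0.194  0.1385] f [ 5.0281 -2.5058 -4.9969] m [-0.1195 -0.7255  0.0835] w 0.0114
x [0.1164 0.9932 0.0005] y [ 0.9932 -0.1164  0.0025] -6.683888106909322 z [ 0.0025  0.0002 -1.    ]
```

Forces are small. I'll continue along the arc.

Request:
move_arm(
  rows=[5.8,-0.7,11.9,0,0,0,1,6.5,-0.7,11.5,0,0,0,1,7.1,-0.8,11.1,0,0,0,1,7.8,-0.9,10.7,0,0,0,1,8.4,-1,10.2,0,0,0,1,9,-1,9.6,0,0,0,1,9.5,-1.1,9.1,0,0,0,1,10.1,-1.1,8.5,0,0,0,1,10.6,-1.2,7.9,0,0,0,1,11,-1.3,7.2,0,0,0,1],
)

```text
time: 6.25
position: [0.5025, 0.1852, 0.2357]
tool_rot: [0.747, 0.665, -0.003, -0.004]
ft_force: [-4.9, 2.3, 4.9]
grip_width: 0.0114
```

```bash
python3 st.py
```

```text
t 6.25 q [0.1426 0.3945 1.6356 0.0034 1.1206 0.2577] p [0.5025 0.1852 0.2357] f [-4.9311  2.288   4.9157] m [0.4153 0.8413 0.0937] w 0.0114
x [0.1164 0.9932 0.0006] y [ 0.9932 -0.1163 -0.0096] -6.6811494183650595 z [-0.0095  0.0018 -1.    ]
```

Request:
move_arm(
  rows=[11.4,-1.3,6.5,0,0,0,1,11.8,-1.3,5.8,0,0,0,1,12.1,-1.4,5.1,0,0,0,1,12.4,-1.4,4.4,0,0,0,1,12.6,-1.4,3.6,0,0,0,1,12.8,-1.5,2.9,0,0,0,1,13,-1.5,2.1,0,0,0,1,13.1,-1.5,1.3,0,0,0,1,13.1,-1.5,0.5,0,0,0,1,13.1,-1.5,-0.3,0,0,0,1,0,0,0,0,0,0,1],
)

```text
time: 7.35
position: [0.6329, 0.1714, 0.2675]
tool_rot: [0.747, 0.665, 0.001, -0.001]
ft_force: [0.2, 4.4, 3.0]
grip_width: 0.0111
```

```bash
python3 st.py
```

```text
t 7.35 q [0.0928 0.5269 1.2997 0.0033 1.3141 0.2088] p [0.6329 0.1714 0.2675] f [0.1586 4.35   3.0418] m [ 0.6357 -0.1077  0.1515] w 0.0111
x [0.1166 0.9932 0.0033] y [ 0.9932 -0.1166  0.0002] -6.696447309984095 z [ 0.0005  0.0033 -1.    ]
```

Request:
move_arm(
  rows=[10,-1.1,-0.8,0,0,0,1,10,-1.1,-1.2,0,0,0,1,10,-1.1,-1.6,0,0,0,1,10,-1.1,-2,0,0,0,1,6,-0.7,-1.5,0,0,0,1,4,-0.4,-1,0,0,0,1,0,0,0,0,0,0,1,0,0,0,0,0,0,1],
)

```text
time: 8.15
position: [0.6822, 0.1652, 0.2589]
tool_rot: [0.747, 0.665, 0.0, -0.001]
ft_force: [1.0, 5.2, -0.8]
grip_width: 0.0113
```

```bash
python3 st.py
```

```text
t 8.15 q [0.0781 0.6043 1.1778 0.0018 1.3598 0.1944] p [0.6822 0.1652 0.2589] f [ 0.9889  5.1562 -0.7647] m [ 0.7523 -0.1882  0.0719] w 0.0113
x [0.1164 0.9932 0.0016] y [ 0.9932 -0.1164 -0.0006] -6.683287536515919 z [-0.0005  0.0017 -1.    ]
```

Request:
move_arm(
  rows=[3,-0.3,-0.9,0,0,0,1,2,-0.2,-0.6,0,0,0,1,0,0,0,0,0,0,1,0,0,0,0,0,0,1],
)

```text
time: 8.55
position: [0.6854, 0.1648, 0.258]
tool_rot: [0.747, 0.665, -0.001, -0.002]
ft_force: [-2.4, 5.1, 2.5]
grip_width: 0.011
```

```bash
python3 st.py
```

```text
t 8.55 q [0.0771 0.6114 1.1667 0.0019 1.3676 0.1932] p [0.6854 0.1648 0.258 ] f [-2.4462  5.1043  2.5488] m [0.8613 0.5334 0.0097] w 0.011
x [0.1163 0.9932 0.001 ] y [ 0.9932 -0.1162 -0.0044] -6.6756675398300676 z [-0.0042  0.0015 -1.    ]
```

Request:
move_arm(
  rows=[2,0,-0.5,0,0,0,1,0,0,0,0,0,0,1,0,0,0,0,0,0,0.9,0,0,0,0,0,0,0.75,0,0,0,0,0,0,0.6,0,0,0,0,0,0,0.5,0,0,0,0,0,0,0.5],
)

```text
time: 9.25
position: [0.6893, 0.1628, 0.2572]
tool_rot: [0.747, 0.664, -0.0, 0.0]
ft_force: [0.0, -0.2, -0.7]
grip_width: 0.0356
```

```bash
python3 st.py
```

```text
t 9.25 q [ 0.0751  0.6155  1.1608 -0.0012  1.3656  0.193 ] p [0.6893 0.1628 0.2572] f [ 0.0142 -0.1812 -0.7099] m [-0.0022 -0.0613  0.0377] w 0.0356
x [ 0.1174  0.9931 -0.0012] y [ 0.9931 -0.1174  0.    ] -6.7440170928555 z [-0.0001 -0.0012 -1.    ]
```

Request:
move_arm(
  rows=[0,0,15,0,0,0,0.5,0,0,35,0,0,0,0.4,0,0,45,0,0,0,0.3,-20,-10,20,0,0,0,0.2,-35,-30,0,0,0,0,0.1,-35,-30,0,0,0,0,0,-35,-30,0,0,0,0,0,-35,-30,0,0,0,0,0,-35,-35,0,0,0,0,0,-30,-35,0,0,0,0,0,-20,-35,0,0,0,0,0,0,-35,0,0,0,0,0],
)

```text
time: 10.45
position: [0.4412, -0.1072, 0.3731]
tool_rot: [0.748, 0.664, -0.001, 0.0]
ft_force: [1.6, -0.7, -0.8]
grip_width: 0.0872
```

```bash
python3 st.py; python3 - <<'E'
from rig import robot
import cv2,numpy as np
from h import *
for n,(x0,x1,y0,y1) in(("side",(150,350,100,280)),("top",(130,380,110,290))):
    c=robot.camera(n); np.savez(f"{n}2.npz",**c);cv2.imwrite(f"pics/{n}2.png",cv2.resize(c["color"][y0:y1,x0:x1,::-1],None,fx=3.2,fy=3.2,interpolation=cv2.INTER_CUBIC))
    for t in("pocket","lid_hinge","lid_handle","meter_mid","battery"): print(n,t,[(np.round(d["at"]),round(d["conf"],2)) for d in robot.spot_point(n,t)[:3]])
E
```

```text
t 10.45 q [-0.4847  0.1259  1.6156 -0.0011  1.4005 -0.3667] p [ 0.4412 -0.1072  0.3731] f [ 1.5763 -0.6597 -0.7823] m [-0.0108 -0.1244  0.0126] w 0.0872
x [ 0.1175  0.9931 -0.0008] y [ 0.9931 -0.1175 -0.0007] -6.749099962628225 z [-0.0008 -0.0007 -1.    ]
side pocket [(array([239., 226.]), 0.85)]
side lid_hinge [(array([205., 211.]), 0.75), (array([130., 303.]), 0.6), (array([230., 187.]), 0.17)]
side lid_handle [(array([189., 144.]), 0.94)]
side meter_mid [(array([304., 174.]), 0.65), (array([265., 168.]), 0.63), (array([186., 143.]), 0.5)]
side battery [(array([206., 249.]), 0.96)]
top pocket [(array([220., 206.]), 0.65)]
top lid_hinge [(array([209., 177.]), 0.83)]
top lid_handle [(array([202., 143.]), 0.92)]
top meter_mid [(array([316., 146.]), 0.69), (array([366., 220.]), 0.59)]
top battery [(array([188., 200.]), 0.82)]
```

View pics/side2.png

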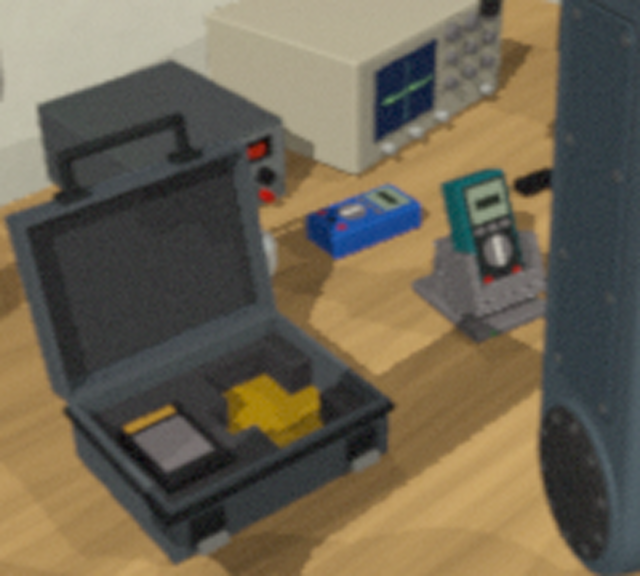

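View pics/top2.png

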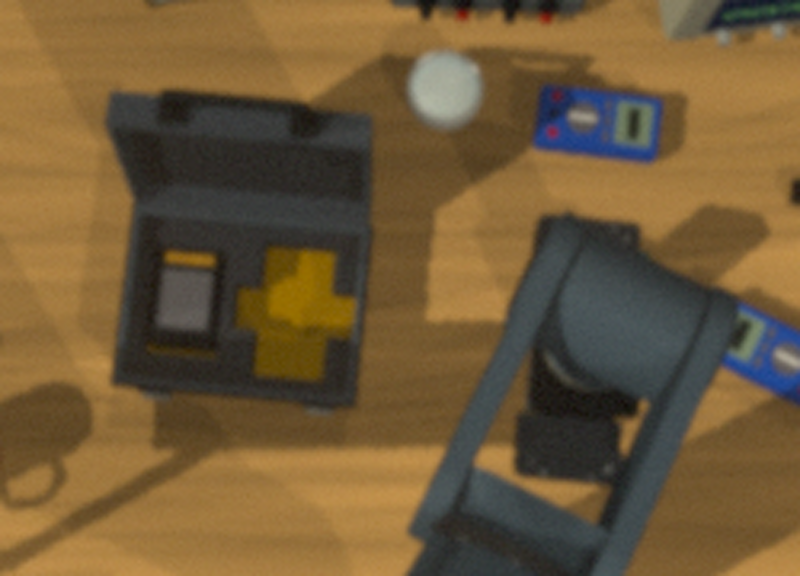

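```bash
cat > kin.py <<'E'
import numpy as np
rows=[eval(l) for l in open("log.txt")]
rows.append(([-1.31149041e+00,5.28458775e-01,1.43391264e+00,0,1.18137401e+00,-1.78467266e-01],[0.26481193,-0.56531925,0.22157288],None))
A=[];B=[];D=[]
for q,p,_ in rows:
    c,s=np.cos(q[0]),np.sin(q[0]); r=c*p[0]+s*p[1]; d=-s*p[0]+c*p[1]; D.append(d)
    a1,a2,a3=q[1],q[1]+q[2],q[1]+q[2]+q[4]
    A.append([np.sin(a1),np.sin(a2),np.sin(a3),0,1]);B.append(r)
    A.append([np.cos(a1),np.cos(a2),np.cos(a3),1,0]);B.append(p[2])
x,res,rk,sv=np.linalg.lstsq(np.array(A),np.array(B),rcond=None)
print(x,rk,sv,"maxres",np.abs(np.array(A)@x-B).max(),"D",np.round(D,4))
E
python3 kin.py
python3 - <<'E'
from h import *
np.set_printoptions(precision=4,suppress=True)
yw=np.radians(-6.6)
ex=np.array([np.cos(yw),np.sin(yw)]);ey=np.array([-ex[1],ex[0]])
hc=np.array([.530,.184])
for n in("top","side"):
    c=load(n+"2.npz");hsv=cv2.cvtColor(c["color"],cv2.COLOR_RGB2HSV);W=cloud(c)
    reg=(W[...,0]>.42)&(W[...,0]<.66)&(W[...,1]>.04)&(W[...,1]<.22)&(W[...,2]<.03)
    y=(hsv[...,0]>18)&(hsv[...,0]<32)&(hsv[...,1]>160)&reg
    # floor z
    z=W[y][:,2];print(n,y.sum(),"floor z",np.median(z))
    k,l,st,ce=cv2.connectedComponentsWithStats(y.astype(np.uint8));i=1+np.argmax(st[1:,4]);v,u=np.nonzero(l==i)
    K=c["camera_matrix"];d=np.stack([(u-K[0,2])/K[0,0],(v-K[1,2])/K[1,1],np.ones(len(u))],-1)@c["R"];C=-c["t"]@c["R"]
    s=(.012-C[2])/d[:,2];X=C+s[:,None]*d
    q=(X[:,:2]-hc)@np.stack([ex,ey]).T
    # histogram in x bins
    for xb in np.arange(-.08,.08,.008):
        m=(q[:,0]>=xb)&(q[:,0]<xb+.008)
        if m.sum()>1: print("x %.3f y %.3f..%.3f n%d"%(xb+.004,q[m,1].min(),q[m,1].max(),m.sum()))
    # rim rect check
    m=(W[...,2]>.056)&(W[...,2]<.075)&(W[...,0]>.40)&(W[...,0]<.66)&(W[...,1]>.02)&(W[...,1]<.36)
    P=W[m][:,:2];qq=(P-hc)@np.stack([ex,ey]).T;print("rim",np.percentile(qq,[1,99],axis=0))
    m=(W[...,2]>.265)&(W[...,2]<.30)&(W[...,0]>.64)&(W[...,0]<.74)&(W[...,1]>.02)&(W[...,1]<.36)
    P=W[m];print("handle top",len(P),np.median(P,0),(np.median(P[:,:2],0)-hc)@np.stack([ex,ey]).T)
E
```

```text
[ 0.53243792  0.38737634 -0.91783059 -0.99961216 -0.02047534] 5 [5.70506461 4.65464147 0.77259384 0.43541674 0.00784908] maxres 0.049067748634633535 D [0.1108 0.1109 0.1108 0.1109 0.1119 0.112  0.1115 0.1116 0.1106 0.1107
 0.111 ]
top 1079 floor z 0.01060196333182984
x -0.068 y -0.060..-0.056 n2
x -0.060 y -0.086..-0.015 n52
x -0.052 y -0.085..-0.014 n55
x -0.044 y -0.084..-0.014 n51
x -0.036 y -0.086..-0.016 n51
x -0.028 y -0.086..-0.015 n53
x -0.020 y -0.105..-0.004 n57
x -0.012 y -0.111..0.010 n85
x -0.004 y -0.110..0.011 n85
x 0.004 y -0.109..0.009 n86
x 0.012 y -0.112..0.010 n88
x 0.020 y -0.111..0.010 n86
x 0.028 y -0.107..0.001 n62
x 0.036 y -0.086..-0.014 n50
x 0.044 y -0.085..-0.017 n50
x 0.052 y -0.084..-0.016 n50
x 0.060 y -0.086..-0.015 n49
x 0.068 y -0.085..-0.014 n50
x 0.076 y -0.078..-0.034 n6
rim [[-0.0923 -0.1248]
 [ 0.1184  0.1214]]
handle top 212 [0.6826 0.1644 0.28  ] [ 0.1538 -0.002 ]
side 435 floor z 0.011252019188813259
x -0.028 y -0.086..-0.038 n20
x -0.020 y -0.090..-0.036 n29
x -0.012 y -0.095..-0.036 n36
x -0.004 y -0.099..-0.036 n36
x 0.004 y -0.105..-0.037 n35
x 0.012 y -0.108..-0.017 n42
x 0.020 y -0.111..-0.012 n52
x 0.028 y -0.109..-0.015 n42
x 0.036 y -0.088..-0.023 n34
x 0.044 y -0.086..-0.023 n32
x 0.052 y -0.086..-0.028 n28
x 0.060 y -0.087..-0.034 n26
x 0.068 y -0.087..-0.039 n22
rim [[-0.0935 -0.1191]
 [ 0.1232  0.124 ]]
handle top 193 [0.6815 0.1714 0.2791] [0.152  0.0049]
```

```bash
sed -i 's/A.append(\[np.sin(a1),np.sin(a2),np.sin(a3),0,1\])/A.append([np.sin(a1),np.sin(a2),np.cos(a1),np.cos(a2),0,1])/; s/A.append(\[np.cos(a1),np.cos(a2),np.cos(a3),1,0\])/A.append([np.cos(a1),np.cos(a2),-np.sin(a1),-np.sin(a2),1,0])/' kin.py; python3 kin.py; cat log.txt | cut -c1-150; python3 - <<'E'
rows=[eval(l) for l in open("log.txt")]
for q,p,_ in rows: print(q[1]+q[2]+q[4], q[1],q[2])
E
```

```text
[ 5.87740819e-01  3.91317510e-01  1.52849652e-05  1.13690347e-01
 -3.15351380e-02 -1.16570392e-04] 6 [5.67206534 5.67206534 0.81942651 0.81942651 0.39524041 0.39524041] maxres 0.0024258053567722815 D [0.1108 0.1109 0.1108 0.1109 0.1119 0.112  0.1115 0.1116 0.1106 0.1107
 0.111 ]
([np.float64(0.20055614724019452), np.float64(0.15766850905424734), np.float64(1.7194091480596347), np.float64(-0.0006422835860543717), np.float64(1.2
([np.float64(0.19938703650155673), np.float64(0.5971126055358659), np.float64(2.0069850878470272), np.float64(-0.0005237050962979101), np.float64(0.54
([np.float64(0.2024769225682652), np.float64(0.5926748423674691), np.float64(2.00458597945368), np.float64(-0.0010436102410678134), np.float64(0.54076
([np.float64(0.1896044541623527), np.float64(0.4520730395908091), np.float64(1.9118586619338311), np.float64(-0.00041750552000815257), np.float64(0.77
([np.float64(0.1425833705847913), np.float64(0.3944852556639599), np.float64(1.635620513960471), np.float64(0.0034255329730243727), np.float64(1.12062
([np.float64(0.09278302382116042), np.float64(0.526906742599264), np.float64(1.299718622590056), np.float64(0.003344305681281673), np.float64(1.314119
([np.float64(0.07808302535820683), np.float64(0.6043101791585493), np.float64(1.1778001490315444), np.float64(0.001756113039512131), np.float64(1.3597
([np.float64(0.07709024667920147), np.float64(0.6113539572645326), np.float64(1.166718870028557), np.float64(0.0018736306812298052), np.float64(1.3676
([np.float64(0.07508934622583016), np.float64(0.6154660749594655), np.float64(1.16079546752959), np.float64(-0.001215088707552741), np.float64(1.36555
([np.float64(-0.48465652102376333), np.float64(0.12587297137173234), np.float64(1.6156144764015894), np.float64(-0.001053505941544722), np.float64(1.4Traceback (most recent call last):
  File "<stdin>", line 1, in <module>
  File "<string>", line 1, in <module>
NameError: name 'np' is not defined
```

Request:
move_arm(
  rows=[9,-7,-3,0,0,0.146,0,9,-7,-3,0,0,0.146,0,9,-7,-3,0,0,0.146,0,9,-7,-3,0,0,0.146,0,9,-7,-3,0,0,0.146,0,9,-7,-3,0,0,0.146,0,9,-7,-3,0,0,0.146,0,9,-7,-3,0,0,0.146,0,9,-7,-3,0,0,0.146,0,9,-7,-3,0,0,0.146,0,0,0,0,0,0,0,0],
)

```text
time: 12.15
position: [0.5348, -0.1766, 0.3419]
tool_rot: [0.114, 0.994, 0.0, -0.0]
ft_force: [0.5, 0.7, -0.0]
grip_width: 0.0871
```

Request:
move_arm(
  rows=[0,0,0,-0.031,-0.136,0,0,0,0,0,-0.031,-0.136,0,0,0,0,0,-0.031,-0.136,0,0,0,0,0,-0.031,-0.136,0,0,0,0,0,-0.031,-0.136,0,0,0,0,0,0,0,0,0],
)

```text
time: 12.75
position: [0.5308, -0.1714, 0.3393]
tool_rot: [0.108, 0.938, -0.031, 0.327]
ft_force: [0.1, -0.3, -1.2]
grip_width: 0.0867
```

```bash
python3 st.py
```

```text
t 12.75 q [-0.6701  0.0965  1.9488  0.5558  0.5505 -2.4091] p [ 0.5308 -0.1714  0.3393] f [ 0.0664 -0.3156 -1.1794] m [0.1337 0.259  0.009 ] w 0.0867
x [-0.7632  0.1826 -0.6198] y [0.2229 0.9748 0.0128] 77.12127293875601 z [ 0.6065 -0.1284 -0.7847]
```

```bash
cat > ik.py <<'E'
import numpy as np
from scipy.spatial.transform import Rotation as Rn
array=np.array
def FKz(q):
    return (Rn.from_euler('z',q[0])*Rn.from_euler('y',q[1]+q[2])*Rn.from_euler('z',q[3])*Rn.from_euler('y',q[4])).as_matrix()[:,2]
L1,L2,h,Lt,d=.588,.4072,.272,.303,.111; g0=np.arctan2(.1137,.391)
def ik(p,R):
    """R tool rotation; returns solutions (q4 two branches)"""
    z=R[:,2];W=p-Lt*z;rho=np.hypot(W[0],W[1])
    if rho<d: return None
    q1=np.arctan2(W[1],W[0])-np.arcsin(d/rho);r=np.sqrt(rho**2-d**2);zz=W[2]-h;D=np.hypot(r,zz)
    c=(D*D-L1**2-L2**2)/(2*L1*L2)
    if abs(c)>1: return None
    e=np.arccos(c);q3=e-g0
    q2=np.arctan2(r,zz)-np.arctan2(L2*np.sin(e),L1+L2*np.cos(e))
    M=(Rn.from_euler('z',q1)*Rn.from_euler('y',q2+q3)).inv().as_matrix()@R
    s=[]
    q5=np.arccos(M[2,2]);q4=np.arctan2(M[1,2],M[0,2]);q6=np.arctan2(M[2,1],-M[2,0])
    return np.array([q1,q2,q3,q4,q5,q6])
LO=[-3.08,-.75,.22,-1.43,0,-2.85];HI=[3.08,2.2,2.44,4.57,2.65,2.85]
E
python3 - <<'E'
import sys;sys.path.insert(0,'.')
from ik import *
np.set_printoptions(precision=3,suppress=True)
import ast
for l in open("log.txt"):
    q,p,o=eval(l.replace("np.float64",""))
    R=Rn.from_quat(o).as_matrix()
    print(np.array(q),FKz(q)-R[:,2],ik(np.array(p),R)-np.array(q))
yaw=np.radians(-12.8);t=np.radians(25)
ex=np.array([np.cos(yaw),np.sin(yaw),0]);ey=np.array([-ex[1],ex[0],0]);ez=np.array([0,0,1.])
u=ex*np.sin(t)+ez*np.cos(t); nn=-ex*np.cos(t)+ez*np.sin(t)
mid=np.array([.5327,-.1771,.0912])
for phi in range(20,95,5):
    f=np.radians(phi);zt=np.cos(f)*ex-np.sin(f)*ez
    for s in(-1,):
        R=np.stack([np.cross(s*ey,zt),s*ey,zt],1)
        for a in(.01,.09):
            print(phi,a,ik(mid+a*u+.006*nn+.019*zt,R))
E
```

```text
[ 0.201  0.158  1.719 -0.001  1.265  0.331] [-0. -0. -0.] [-0.     0.002  0.    -0.    -0.002  1.571]
[ 0.199  0.597  2.007 -0.001  0.542  0.32 ] [-0. -0.  0.] [-0.     0.002  0.001 -0.    -0.003  1.571]
[ 0.202  0.593  2.005 -0.001  0.541  0.32 ] [-0. -0.  0.] [-0.     0.002  0.    -0.    -0.003  1.571]
[ 0.19   0.452  1.912 -0.     0.775  0.307] [-0. -0. -0.] [-0.     0.002  0.    -0.    -0.003  1.571]
[0.143 0.394 1.636 0.003 1.121 0.258] [ 0. -0.  0.] [ 0.     0.002  0.     0.    -0.002  1.571]
[0.093 0.527 1.3   0.003 1.314 0.209] [-0. -0. -0.] [ 0.     0.002 -0.001  0.    -0.001  1.571]
[0.078 0.604 1.178 0.002 1.36  0.194] [-0. -0.  0.] [ 0.     0.002 -0.001  0.    -0.001  1.571]
[0.077 0.611 1.167 0.002 1.368 0.193] [ 0. -0. -0.] [ 0.     0.002 -0.001  0.    -0.001  1.571]
[ 0.075  0.615  1.161 -0.001  1.366  0.193] [ 0. -0.  0.] [-0.     0.002 -0.001 -0.    -0.001  1.571]
[-0.485  0.126  1.616 -0.001  1.4   -0.367] [-0. -0. -0.] [-0.     0.002  0.    -0.    -0.002  1.571]
[-0.67   0.097  1.949  0.556  0.55  -2.409] [-0. -0. -0.] [ 0.002  0.004 -0.003 -0.001 -0.001  1.573]
20
[... 857 characters left out ...]
84  1.82   0.202  0.967]
60 0.09 [-0.592  0.482  1.956  0.723  0.276  2.115]
65 0.01 [-0.602  0.602  2.025  0.982  0.189  1.822]
65 0.09 [-0.575  0.481  1.894  0.402  0.381  2.445]
70 0.01 [-0.583  0.596  1.963  0.449  0.281  2.368]
70 0.09 [-0.559  0.487  1.832  0.236  0.503  2.618]
75 0.01 [-0.566  0.597  1.901  0.222  0.405  2.605]
75 0.09 [-0.543  0.5    1.768  0.139  0.629  2.719]
80 0.01 [-0.55   0.606  1.838  0.109  0.534  2.726]
80 0.09 [-0.529  0.519  1.704  0.076  0.754  2.784]
85 0.01 [-0.534  0.621  1.775  0.043  0.663  2.797]
85 0.09 [-0.516  0.542  1.64   0.033  0.876  2.829]
90 0.01 [-0.521  0.642  1.712  0.     0.788  2.844]
90 0.09 [-0.504  0.569  1.576  0.     0.996  2.861]
```

```bash
python3 - <<'E'
from ik import *
np.set_printoptions(precision=3,suppress=True)
yaw=np.radians(-12.8)
ex=np.array([np.cos(yaw),np.sin(yaw),0]);ey=np.array([-ex[1],ex[0],0]);ez=np.array([0,0,1.])
def T(phi,s=-1):
    f=np.radians(phi);zt=np.cos(f)*ex-np.sin(f)*ez
    return np.stack([np.cross(s*ey,zt),s*ey,zt],1)
p0=np.array([.531,-.171,.339])
for p1 in ([.604,-.193,.29],[.604,-.193,.35],[.604,-.193,.40]):
    prev=None
    for k in range(0,16):
        a=k/15; q=ik(p0+(np.array(p1)-p0)*a,T(52-27*a))
        print(round(52-27*a,1),q,'' if prev is None else np.abs(q-prev).max()); prev=q
E
```

```text
52.0 [-0.658  0.101  1.943  0.525  0.544  2.33 ] 
50.2 [-0.662  0.111  1.962  0.603  0.5    2.252] 0.0782883352199586
48.4 [-0.666  0.123  1.981  0.697  0.458  2.157] 0.09424440599728312
46.6 [-0.669  0.136  2.     0.809  0.421  2.044] 0.11352019549634562
44.8 [-0.672  0.15   2.018  0.944  0.39   1.908] 0.1356683072471605
43.0 [-0.675  0.166  2.036  1.101  0.366  1.75 ] 0.15875685258164074
41.2 [-0.677  0.184  2.054  1.278  0.352  1.571] 0.17874495377469746
39.4 [-0.68   0.203  2.071  1.466  0.349  1.381] 0.19018513847385599
37.6 [-0.682  0.224  2.087  1.652  0.359  1.192] 0.18907330431523395
35.8 [-0.683  0.246  2.103  1.825  0.381  1.016] 0.17583731942175573
34.0 [-0.685  0.27   2.118  1.977  0.413  0.861] 0.15498685984683025
32.2 [-0.686  0.296  2.132  2.105  0.454  0.729] 0.131872237630413
30.4 [-0.687  0.323  2.145  2.211  0.501  0.619] 0.11016190957661365
28.6 [-0.687  0.351  2.157  2.299  0.554  0.527] 0.09146921060761992
26.8 [-0.687  0.381  2.168  2.37   0.61   0.451] 0.07606654740467717
25.0 [-0.687  0.413  2.178  2.429  0.669  0.387] 0.0636154184341764
52.0 [-0.658  0.101 
[... 1443 characters left out ...]
829232571766
41.2 [-0.677  0.106  1.987  0.956  0.416  1.918] 0.08985877626175254
39.4 [-0.68   0.11   1.994  1.053  0.403  1.823] 0.0973805817528769
37.6 [-0.682  0.114  2.001  1.157  0.393  1.722] 0.1041284948998169
35.8 [-0.683  0.119  2.008  1.267  0.387  1.616] 0.10945732387503115
34.0 [-0.685  0.125  2.014  1.379  0.385  1.506] 0.11274901957717165
32.2 [-0.686  0.131  2.021  1.493  0.388  1.395] 0.11356747916668408
30.4 [-0.687  0.139  2.027  1.605  0.396  1.287] 0.11178945262402973
28.6 [-0.687  0.147  2.032  1.712  0.408  1.182] 0.10764470880155774
26.8 [-0.687  0.156  2.037  1.814  0.424  1.083] 0.10164291147313453
25.0 [-0.687  0.166  2.042  1.908  0.444  0.992] 0.09442759013862423
```

Request:
move_arm(
  rows=[0,0,0,0.0866,-0.0183,-0.1121,0,0,0,0,0.0866,-0.0183,-0.1121,0,0,0,0,0.0866,-0.0183,-0.1121,0,0,0,0,0.0866,-0.0183,-0.1121,0,0,0,0,0.0866,-0.0183,-0.1121,0,0,0,0,0.0866,-0.0183,-0.1121,0,0,0,0,0.0866,-0.0183,-0.1121,0,0,0,0,0.0866,-0.0183,-0.1121,0,0,0,0,0.0866,-0.0183,-0.1121,0,0,0,0,0.0866,-0.0183,-0.1121,0,0,0,0,0.0866,-0.0183,-0.1121,0],
)

```text
time: 13.85
position: [0.5364, -0.1752, 0.3437]
tool_rot: [0.742, 0.586, 0.205, 0.253]
ft_force: [0.1, -0.1, 0.2]
grip_width: 0.0873
```

Request:
move_arm(
  rows=[0,0,0,0.0866,-0.0183,-0.1121,0,0,0,0,0.0866,-0.0183,-0.1121,0,0,0,0,0.0866,-0.0183,-0.1121,0,0,0,0,0.0866,-0.0183,-0.1121,0,0,0,0,0.0866,-0.0183,-0.1121,0,0,0,0,0.0866,-0.0183,-0.1121,0,0,0,0,0.0866,-0.0183,-0.1121,0,0,0,0,0.0866,-0.0183,-0.1121,0,0,0,0,0.0866,-0.0183,-0.1121,0,0,0,0,0.0866,-0.0183,-0.1121,0,0,0,0,0.0866,-0.0183,-0.1121,0,0,0,0,0,0,0,0],
)

```text
time: 15.05
position: [0.5363, -0.1753, 0.3437]
tool_rot: [0.94, -0.105, 0.323, 0.03]
ft_force: [1.2, -0.8, 0.0]
grip_width: 0.087
```

```bash
python3 st.py
```

```text
t 15.05 q [-0.6696  0.102   1.9228  0.5327  0.5757  0.7529] p [ 0.5363 -0.1753  0.3437] f [ 1.2354 -0.7694  0.0065] m [ 0.1187  0.352  -0.0312] w 0.087
x [ 0.769  -0.1785  0.6138] y [-0.2167 -0.9762 -0.0124] -102.51374607909739 z [ 0.6014 -0.1235 -0.7894]
```

Request:
move_arm(
  rows=[4.5,-1.2,-3.3,-0.007,-0.0307,0,0,4.5,-1.2,-3.3,-0.007,-0.0307,0,0,4.5,-1.2,-3.3,-0.007,-0.0307,0,0,4.5,-1.2,-3.3,-0.007,-0.0307,0,0,4.5,-1.2,-3.3,-0.007,-0.0307,0,0,4.5,-1.2,-3.3,-0.007,-0.0307,0,0,4.5,-1.2,-3.3,-0.007,-0.0307,0,0,4.5,-1.2,-3.3,-0.007,-0.0307,0,0,4.5,-1.2,-3.3,-0.007,-0.0307,0,0,4.5,-1.2,-3.3,-0.007,-0.0307,0,0,4.5,-1.2,-3.3,-0.007,-0.0307,0,0,4.5,-1.2,-3.3,-0.007,-0.0307,0,0],
)

```text
time: 16.25
position: [0.591, -0.1893, 0.3041]
tool_rot: [0.862, -0.093, 0.496, 0.049]
ft_force: [-0.2, -0.2, -0.8]
grip_width: 0.0871
```

Request:
move_arm(
  rows=[4.5,-1.2,-3.3,-0.007,-0.0307,0,0,4.5,-1.2,-3.3,-0.007,-0.0307,0,0,4.5,-1.2,-3.3,-0.007,-0.0307,0,0,0,0,0,0,0,0,0,0,0,0,0,0,0,0],
)

```text
time: 16.75
position: [0.6037, -0.1927, 0.2934]
tool_rot: [0.839, -0.091, 0.534, 0.053]
ft_force: [0.2, -1.0, -0.7]
grip_width: 0.0868
```

```bash
cat > err.py <<'E'
import sys
from ik import *
from rig import robot
np.set_printoptions(precision=4,suppress=True)
def tgt(a,n=.008,yawd=-12.8,phi=25,mid=(.5327,-.1771,.0912)):
    yaw=np.radians(yawd);t=np.radians(25);f=np.radians(phi)
    ex=np.array([np.cos(yaw),np.sin(yaw),0]);ey=np.array([-ex[1],ex[0],0]);ez=np.array([0,0,1.])
    u=ex*np.sin(t)+ez*np.cos(t); nn=-ex*np.cos(t)+ez*np.sin(t)
    zt=np.cos(f)*ex-np.sin(f)*ez
    return np.array(mid)+a*u+n*nn+.019*zt, np.stack([np.cross(-ey,zt),-ey,zt],1)
if __name__=="__main__":
    o=robot.get_obs();R=Rn.from_quat(o["tool_rot"]).as_matrix()
    p,Rt=tgt(float(sys.argv[1]))
    print("dp mm",(p-o["position"])*1000,"rotvec",Rn.from_matrix(Rt@R.T).as_rotvec(),"target",p)
E
python3 st.py; python3 err.py .15; python3 - <<'E'
from rig import robot
import cv2,numpy as np
for n,(x0,x1,y0,y1) in(("side",(200,400,60,240)),("top",(230,430,110,290))):
    c=robot.camera(n); cv2.imwrite(f"pics/{n}3.png",cv2.resize(c["color"][y0:y1,x0:x1,::-1],None,fx=3.2,fy=3.2,interpolation=cv2.INTER_CUBIC))
E
```

```text
t 16.75 q [-0.7013  0.403   2.1789  2.381   0.6729 -1.1465] p [ 0.6037 -0.1927  0.2934] f [ 0.1717 -1.0409 -0.7   ] m [0.1368 0.5058 0.0205] w 0.0868
x [ 0.4122 -0.0953  0.9061] y [-0.2093 -0.9778 -0.0077] -102.08143981143513 z [ 0.8867 -0.1865 -0.423 ]
dp mm [  0.5732  -0.6281 -70.8869] rotvec [-0.0076  0.0013 -0.0125] target [ 0.6042 -0.1934  0.2225]
```

View pics/side3.png

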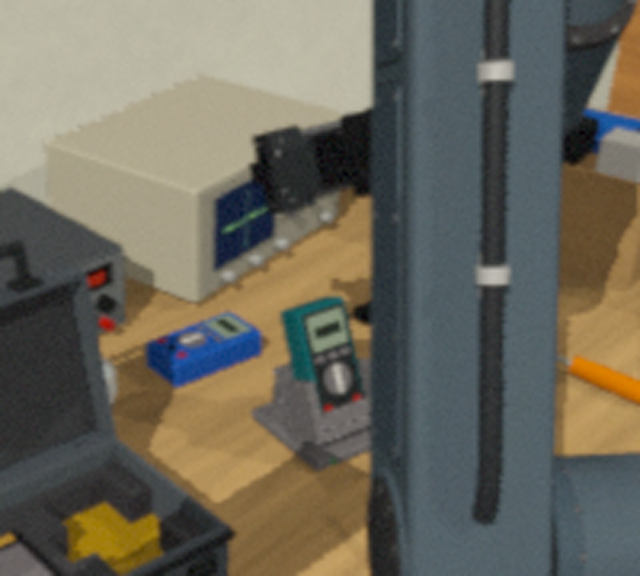

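View pics/top3.png

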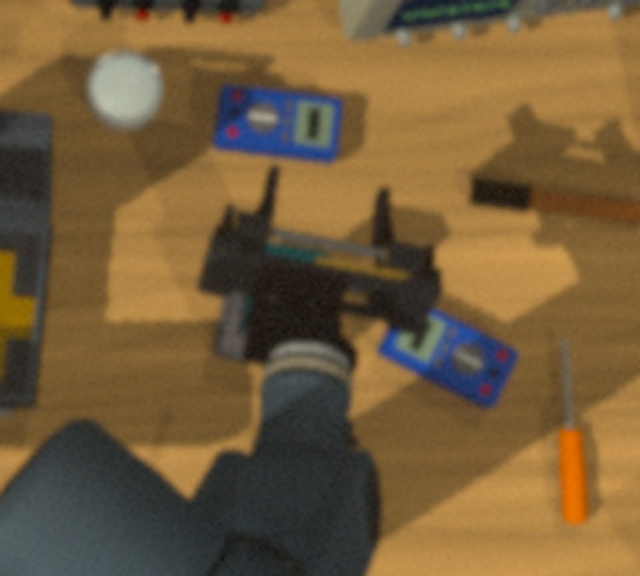

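Request:
move_arm(
  rows=[0.5,-0.6,-14,-0.002,0,-0.003,0,0,0,-14,-0.002,0,-0.003,0,0,0,-14,-0.002,0,-0.003,0,0,0,-14,-0.002,0,-0.003,0,0,0,-15,0,0,0,0,0,0,0,0,0,0,0,0,0,0,0,0,0,0],
)

```text
time: 17.55
position: [0.6036, -0.1934, 0.2227]
tool_rot: [0.838, -0.094, 0.535, 0.06]
ft_force: [0.7, 0.0, -0.1]
grip_width: 0.087
```

```bash
python3 st.py; python3 err.py .15;python3 err.py .08; python3 - <<'E'
from rig import robot
import cv2,numpy as np
for n,(x0,x1,y0,y1) in(("side",(200,400,60,240)),("top",(260,400,130,270))):
    c=robot.camera(n); cv2.imwrite(f"pics/{n}4.png",cv2.resize(c["color"][y0:y1,x0:x1,::-1],None,fx=4,fy=4,interpolation=cv2.INTER_CUBIC)[:600])
E
```

```text
t 17.55 q [-0.6912  0.6009  2.2364  2.5783  0.8705 -1.3932] p [ 0.6036 -0.1934  0.2227] f [ 0.6642  0.0041 -0.1271] m [ 0.1779  0.5599 -0.0037] w 0.087
x [ 0.4105 -0.0939  0.907 ] y [-0.2225 -0.9749 -0.0002] -102.85614079355459 z [ 0.8843 -0.2017 -0.4211]
dp mm [ 0.6739  0.0956 -0.1934] rotvec [0.0001 0.0017 0.001 ] target [ 0.6042 -0.1934  0.2225]
dp mm [-28.1742   6.6497 -63.6349] rotvec [0.0001 0.0017 0.001 ] target [ 0.5754 -0.1868  0.1591]
```

View pics/top4.png

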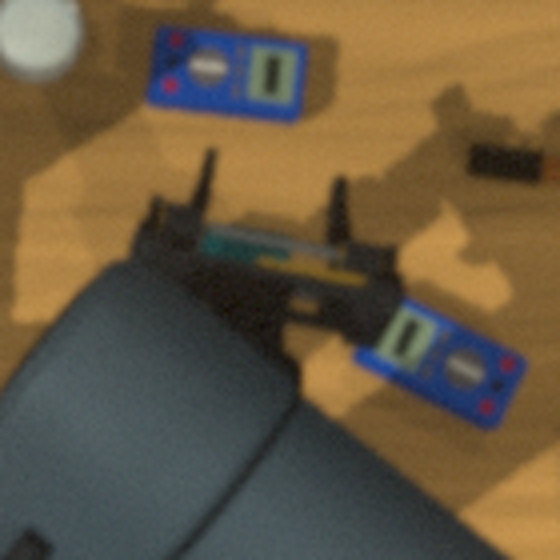

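View pics/side4.png

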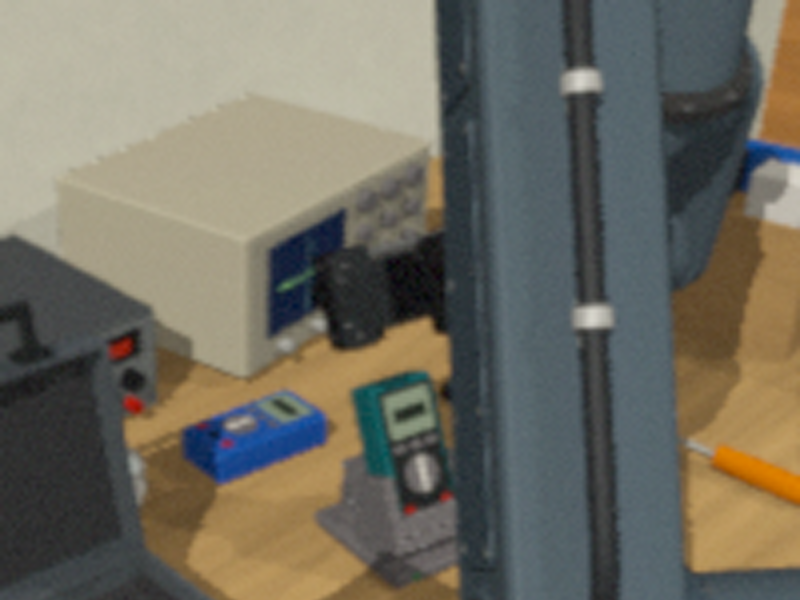

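Request:
move_arm(
  rows=[-5.5,1.3,-12.7,0,0,0,0,-5.5,1.3,-12.7,0,0,0,0,-5.7,1.3,-12.7,0,0,0,0,-5.8,1.3,-12.7,0,0,0,0,-5.8,1.3,-12.7,0,0,0,0,-5.8,1.3,-12.7,0,0,0,0,0,0,0,0,0,0,0],
)

```text
time: 18.35
position: [0.5688, -0.1858, 0.1449]
tool_rot: [0.838, -0.095, 0.534, 0.06]
ft_force: [0.4, -0.3, 0.5]
grip_width: 0.0871
```

```bash
python3 st.py; python3 err.py .006
```

```text
t 18.35 q [-0.7433  0.8628  2.3522  2.6386  1.1974 -1.6083] p [ 0.5688 -0.1858  0.1449] f [ 0.3612 -0.2783  0.5087] m [0.1469 0.5531 0.0061] w 0.0871
x [ 0.4126 -0.096   0.9059] y [-0.2236 -0.9747 -0.0014] -102.92189311563833 z [ 0.883  -0.202  -0.4236]
dp mm [-23.9053   5.9355 -52.9366] rotvec [-0.0016 -0.0007  0.0021] target [ 0.5449 -0.1799  0.092 ]
```

Request:
move_arm(
  rows=[-5,1.2,-10.8,0,0,0,0,-5,1.2,-10.8,0,0,0,0,-5,1.2,-10.8,0,0,0,0,-4.7,1.2,-10.5,0,0,0,0,-4.2,1.1,-10,0,0,0,0,0,0,0,0,0,0,0,0,0,0,0,0,0,0],
)

```text
time: 19.05
position: [0.5457, -0.1801, 0.0939]
tool_rot: [0.837, -0.094, 0.535, 0.061]
ft_force: [-0.2, -0.7, -0.2]
grip_width: 0.0869
```

```bash
python3 st.py; python3 err.py .006;  python3 - <<'E'
from rig import robot
import cv2,numpy as np
for n,(x0,x1,y0,y1) in(("side",(230,380,110,240)),("top",(260,400,130,270))):
    c=robot.camera(n); cv2.imwrite(f"pics/{n}5.png",cv2.resize(c["color"][y0:y1,x0:x1,::-1],None,fx=4,fy=4,interpolation=cv2.INTER_CUBIC)[:600])
E
```

```text
t 19.05 q [-0.7845  1.0775  2.4077  2.6339  1.4336 -1.7526] p [ 0.5457 -0.1801  0.0939] f [-0.2185 -0.6609 -0.1827] m [0.2073 0.5135 0.0148] w 0.0869
x [ 0.4098 -0.0934  0.9074] y [-0.223  -0.9748  0.0003] -102.88428822777493 z [ 0.8845 -0.2025 -0.4203]
dp mm [-0.8264  0.1868 -1.8861] rotvec [0.0009 0.0024 0.0015] target [ 0.5449 -0.1799  0.092 ]
```

View pics/top5.png

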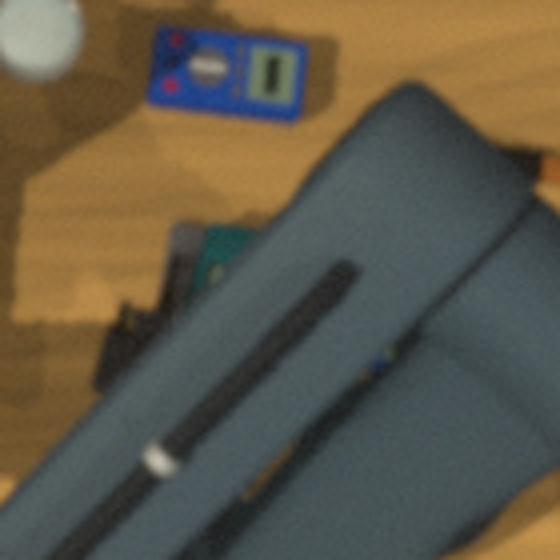

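View pics/side5.png

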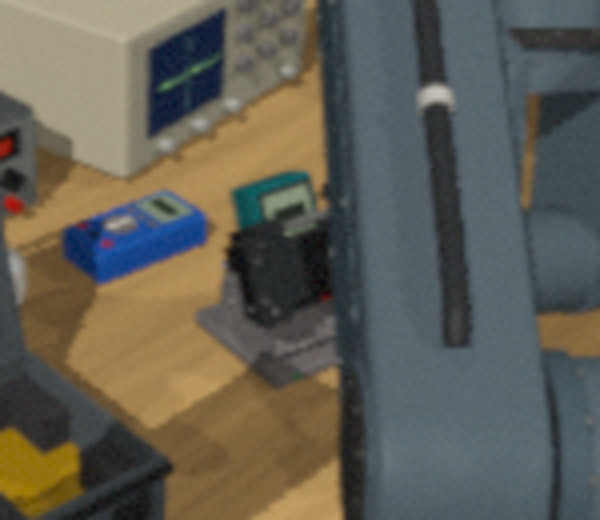

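Request:
move_arm(
  rows=[0,0,0,0,0,0,0.2,0,0,0,0,0,0,0.35,0,0,0,0,0,0,0.5,0,0,0,0,0,0,0.5,0,0,0,0,0,0,0.5],
  grip_force=8,
)

```text
time: 19.65
position: [0.5453, -0.1808, 0.0936]
tool_rot: [0.837, -0.095, 0.535, 0.061]
ft_force: [-2.2, -3.2, 2.7]
grip_width: 0.0663
```

```bash
python3 st.py; python3 err.py .008
```

```text
t 19.65 q [-0.7853  1.0792  2.4083  2.6357  1.436  -1.7537] p [ 0.5453 -0.1808  0.0936] f [-2.1768 -3.235   2.6671] m [-0.1285  0.2426 -0.5117] w 0.0663
x [ 0.4096 -0.094   0.9074] y [-0.2254 -0.9743  0.0008] -103.02386095977782 z [ 0.884  -0.2048 -0.4203]
dp mm [0.4582 0.737  0.2315] rotvec [0.0014 0.0024 0.0039] target [ 0.5457 -0.1801  0.0938]
```

Request:
move_arm(
  rows=[0,0,0,0,0,0,0.5,0,0,0,0,0,0,0.5,2.1,-0.5,4.5,0,0,0,0.5,2.1,-0.5,4.5,0,0,0,0.5,4.1,-0.9,9.1,0,0,0,0.5],
  grip_force=30,
)

```text
time: 20.15
position: [0.5528, -0.1802, 0.1092]
tool_rot: [0.84, -0.095, 0.532, 0.058]
ft_force: [0.2, 0.8, -2.7]
grip_width: 0.0658
```

```bash
python3 st.py; python3 err.py .028
```

```text
t 20.15 q [-0.7681  1.003   2.3925  2.6392  1.3488 -1.7022] p [ 0.5528 -0.1802  0.1092] f [ 0.2287  0.7831 -2.7228] m [ 0.2917  1.0589 -0.0456] w 0.0658
x [ 0.4167 -0.0968  0.9039] y [-0.221  -0.9753 -0.0025] -102.76892201311452 z [ 0.8817 -0.1987 -0.4278]
dp mm [ 1.1457 -1.7118  2.6964] rotvec [-0.0037 -0.0051 -0.0005] target [ 0.554  -0.1819  0.1119]
```

Request:
move_arm(
  rows=[4.1,-0.9,9.1,0,0,0,0.5,4.1,-0.9,9.1,0,0,0,0.5,4.1,-0.9,9.1,0,0,0,0.5,4.1,-0.9,9.1,0,0,0,0.5,4.1,-0.9,9.1,0,0,0,0.5,4.1,-0.9,9.1,0,0,0,0.5,4.1,-0.9,9.1,0,0,0,0.5,4.1,-0.9,9.1,0,0,0,0.5,4.1,-0.9,9.1,0,0,0,0.5,4.1,-0.9,9.1,0,0,0,0.5,0,0,10,0,0,0,0.5,0,0,10,0,0,0,0.5],
)

```text
time: 21.35
position: [0.5936, -0.1887, 0.2211]
tool_rot: [0.839, -0.094, 0.532, 0.059]
ft_force: [-0.2, -0.3, -2.8]
grip_width: 0.0655
```

```bash
python3 st.py;  python3 - <<'E'
from rig import robot
import cv2,numpy as np
for n,(x0,x1,y0,y1) in(("side",(230,380,80,230)),("top",(260,400,130,270))):
    c=robot.camera(n); cv2.imwrite(f"pics/{n}6.png",cv2.resize(c["color"][y0:y1,x0:x1,::-1],None,fx=4,fy=4,interpolation=cv2.INTER_CUBIC)[:600])
E
```

```text
t 21.35 q [-0.7002  0.6002  2.2622  2.5748  0.8874 -1.406 ] p [ 0.5936 -0.1887  0.2211] f [-0.1805 -0.2648 -2.8016] m [0.2813 1.021  0.0083] w 0.0655
x [ 0.4162 -0.0944  0.9043] y [-0.2202 -0.9755 -0.0004] -102.71868971510398 z [ 0.8822 -0.1989 -0.4268]
```

View pics/side6.png

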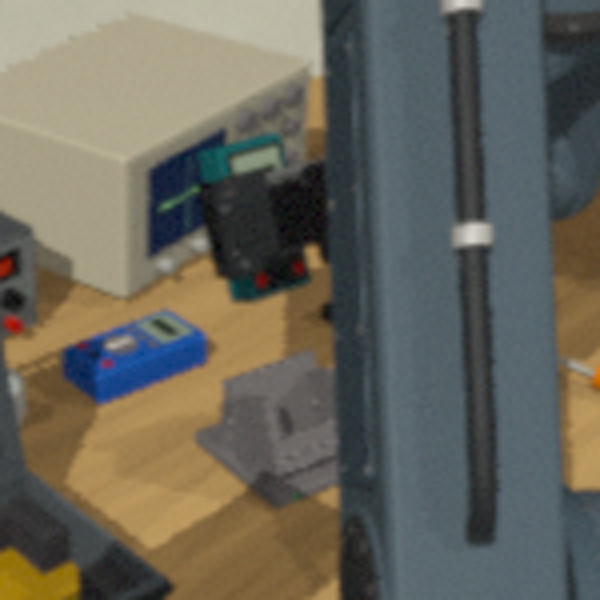

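```bash
python3 - <<'E'
from ik import *
np.set_printoptions(precision=3,suppress=True)
yaw=np.radians(-12.8)
ex=np.array([np.cos(yaw),np.sin(yaw),0]);ey=np.array([-ex[1],ex[0],0]);ez=np.array([0,0,1.])
def T(phi,s=-1):
    f=np.radians(phi);zt=np.cos(f)*ex-np.sin(f)*ez
    return np.stack([np.cross(s*ey,zt),s*ey,zt],1)
p0=np.array([.594,-.189,.221])
for p1,N in (([.54,-.10,.36],22),([.56,-.16,.34],22)):
    prev=None
    for k in range(0,N+1):
        a=k/N; q=ik(p0+(np.array(p1)-p0)*a,T(25.3+64.7*a))
        q[5]-=np.pi/2
        print(round(25+65*a,1),q,'' if prev is None else np.abs(q-prev).max()); prev=q
E
```

```text
25.0 [-0.696  0.599  2.256  2.578  0.879 -1.403] 
28.0 [-0.682  0.54   2.234  2.54   0.759 -1.338] 0.11990395861295822
30.9 [-0.667  0.485  2.21   2.481  0.642 -1.256] 0.11735490766053625
33.9 [-0.652  0.435  2.181  2.393  0.53  -1.146] 0.11211959888038547
36.8 [-0.636  0.391  2.15   2.258  0.427 -0.991] 0.1548858923479044
39.8 [-0.62   0.352  2.117  2.045  0.339 -0.761] 0.23005076225812127
42.7 [-0.604  0.318  2.081  1.72   0.279 -0.421] 0.34006847465716394
45.7 [-0.588  0.29   2.044  1.302  0.26   0.011] 0.4317891369170803
48.6 [-0.572  0.267  2.006  0.911  0.289  0.414] 0.40290190423879757
51.6 [-0.556  0.249  1.967  0.632  0.349  0.703] 0.28948542112179254
54.5 [-0.54   0.235  1.927  0.451  0.426  0.894] 0.19071421373313546
57.5 [-0.525  0.225  1.886  0.332  0.51   1.022] 0.1278819119229131
60.5 [-0.51   0.219  1.844  0.25   0.597  1.112] 0.08975104127386802
63.4 [-0.496  0.216  1.803  0.191  0.684  1.177] 0.0874361055731867
66.4 [-0.482  0.216  1.761  0.147  0.771  1.228] 0.08693802483568436
69.3 [-0.468  0.219  1.719  0.113  0.857  1.267] 0.0858855520050138
72.3 [-0.455  0.224 
[... 1322 characters left out ...]
733181949275
63.4 [-0.552  0.263  1.774  0.231  0.678  1.093] 0.08414900267907977
66.4 [-0.541  0.265  1.731  0.182  0.762  1.145] 0.0841549006881891
69.3 [-0.531  0.271  1.687  0.143  0.845  1.186] 0.08352092021241597
72.3 [-0.521  0.278  1.644  0.111  0.928  1.219] 0.0825430296980375
75.2 [-0.512  0.287  1.6    0.085  1.009  1.246] 0.08138326286284236
78.2 [-0.503  0.299  1.557  0.063  1.089  1.268] 0.08013277678099251
81.1 [-0.494  0.312  1.514  0.045  1.168  1.286] 0.07884349459979689
84.1 [-0.486  0.326  1.471  0.028  1.246  1.301] 0.07754474855445648
87.0 [-0.478  0.342  1.428  0.013  1.322  1.314] 0.07625242127348453
90.0 [-0.47   0.358  1.386  0.     1.397  1.324] 0.07497416023198933
```

Request:
move_arm(
  rows=[1.5,-0.5,10,0,0,0,0.5,1.5,-0.5,12,0,0,0,0.5,1.5,-0.5,12,0,0,0,0.5,1.5,-0.5,12,0,0,0,0.5,1.5,-0.5,12,0,0,0,0.5,1.5,-0.5,12,0,0,0,0.5,-4,1.2,3.3,0.007,0.0307,0,0.5,-4.5,1.2,3.3,0.007,0.0307,0,0.5,-4.5,1.2,3.3,0.007,0.0307,0,0.5,-4.5,1.2,3.3,0.007,0.0307,0,0.5,-4.5,1.2,3.3,0.007,0.0307,0,0.5,-4.5,1.2,3.3,0.007,0.0307,0,0.5],
)

```text
time: 22.65
position: [0.5755, -0.185, 0.31]
tool_rot: [0.886, -0.099, 0.45, 0.05]
ft_force: [0.7, 1.0, -3.7]
grip_width: 0.0658
```

Request:
move_arm(
  rows=[-4.5,1.2,3.3,0.007,0.0307,0,0.5,-4.5,1.2,3.3,0.007,0.0307,0,0.5,-4.5,1.2,3.3,0.007,0.0307,0,0.5,-4.5,1.2,3.3,0.007,0.0307,0,0.5,-4.5,1.2,3.3,0.007,0.0307,0,0.5,-4.5,1.2,3.3,0.007,0.0307,0,0.5,-4.5,1.2,3.3,0.007,0.0307,0,0.5,-4.5,1.2,3.3,0.007,0.0307,0,0.5,-4.5,1.2,3.3,0.007,0.0307,0,0.5],
)

```text
time: 23.55
position: [0.5343, -0.1735, 0.339]
tool_rot: [0.941, -0.105, 0.319, 0.035]
ft_force: [1.1, 0.3, -3.0]
grip_width: 0.066
```

```bash
python3 st.py
```

```text
t 23.55 q [-0.6592  0.1047  1.9311  0.5106  0.5585  0.7732] p [ 0.5343 -0.1735  0.339 ] f [ 1.0625  0.3275 -2.9581] m [0.2095 0.7434 0.0241] w 0.066
x [ 0.7738 -0.1759  0.6085] y [-0.2203 -0.9754 -0.0019] -102.72543101418142 z [ 0.5939 -0.1326 -0.7935]
```

Request:
move_arm(
  rows=[0,0,0,0.0207,0.0912,0,0.5,0,0,0,0.0207,0.0912,0,0.5,0,0,0,0.0207,0.0912,0,0.5,0,0,0,0.0207,0.0912,0,0.5,0,0,0,0.0207,0.0912,0,0.5,0,0,0,0.0207,0.0912,0,0.5,0,0,0,0.0207,0.0912,0,0.5,0,0,0,0,0,0,0.5],
)

```text
time: 24.35
position: [0.5372, -0.1755, 0.3395]
tool_rot: [0.994, -0.111, 0.002, 0.001]
ft_force: [0.6, 0.3, -3.2]
grip_width: 0.066
```

Request:
move_arm(
  rows=[0,15,0,0,0,0.01,0.5,0,30,0,0,0,0.01,0.5,0,35,0,0,0,0.01,0.5,0,35,0,0,0,0.01,0.5,0,35,0,0,0,0.01,0.5,0,35,0,0,0,0.01,0.5,0,35,-10,0,0,0.01,0.5,0,35,-20,0,0,0.01,0.5,0,30,-20,0,0,0.01,0.5,0,20,-20,0,0,0.017,0.5,0,0,0,0,0,0,0.5,0,0,0,0,0,0,0.5],
)

```text
time: 25.55
position: [0.5344, 0.13, 0.2712]
tool_rot: [0.998, -0.058, 0.003, 0.001]
ft_force: [0.8, -1.1, -2.8]
grip_width: 0.066
```

```bash
python3 st.py;  python3 - <<'E'
from rig import robot
import cv2,numpy as np
for n,(x0,x1,y0,y1) in(("side",(150,330,110,260)),("top",(150,290,120,260))):
    c=robot.camera(n);np.savez(f"{n}7.npz",**c); cv2.imwrite(f"pics/{n}7.png",cv2.resize(c["color"][y0:y1,x0:x1,::-1],None,fx=4,fy=4,interpolation=cv2.INTER_CUBIC)[:600])
E
```

```text
t 25.55 q [ 0.037   0.3682  1.5667 -0.0029  1.2006  1.7245] p [0.5344 0.13   0.2712] f [ 0.8195 -1.1433 -2.8153] m [ 0.009  -0.0324 -0.0311] w 0.066
x [ 0.9933 -0.1154  0.0064] y [-0.1154 -0.9933  0.0017] -96.62713152699567 z [ 0.0061 -0.0025 -1.    ]
```

View pics/side7.png

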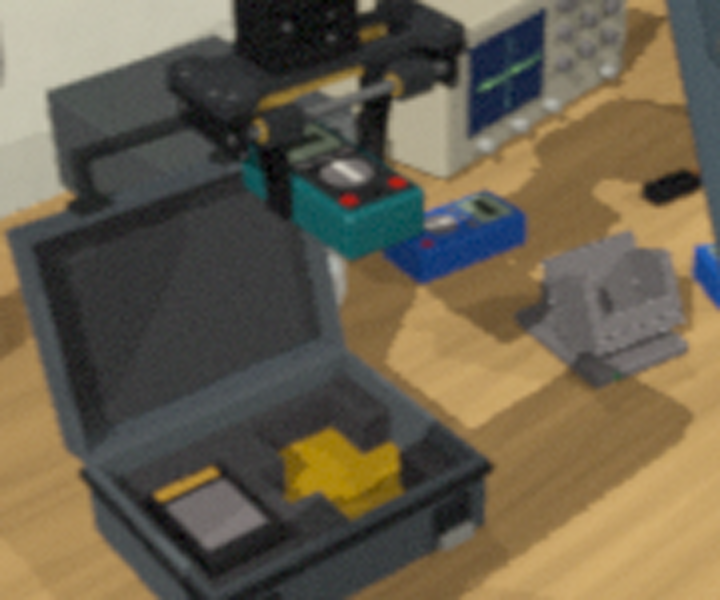

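View pics/top7.png

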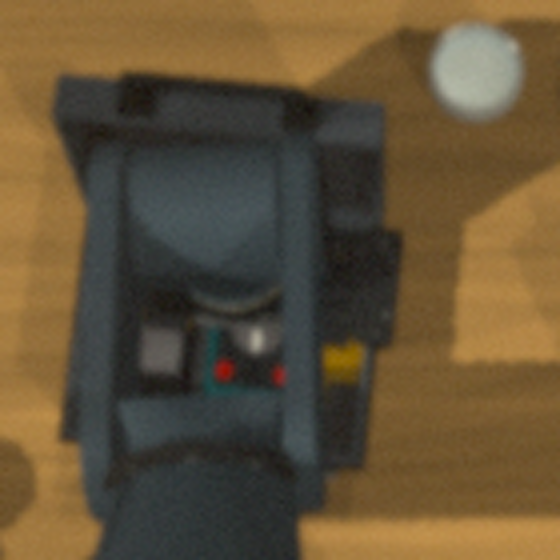

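```bash
cat > held.py <<'E'
from h import *
import sys
np.set_printoptions(precision=4,suppress=True)
yw=np.radians(-6.63)
ex=np.array([np.cos(yw),np.sin(yw),0]);ey=np.array([-ex[1],ex[0],0])
T=np.array([float(v) for v in sys.argv[2:5]])
for n in("top","side"):
    c=load(n+sys.argv[1]+".npz");W=cloud(c)
    D=W-T; a=D@ex;b=D@ey;z=D[...,2]
    hsv=cv2.cvtColor(c["color"],cv2.COLOR_RGB2HSV)
    teal=(hsv[...,0]>75)&(hsv[...,0]<100)&(hsv[...,1]>90)
    m=(a>-.12)&(a<.09)&(np.abs(b)<.06)&(z>-.05)&(z<.06)
    t=m&teal
    print(n,t.sum(),"teal a",np.percentile(a[t],[1,5,50,95,99]),"b",np.percentile(b[t],[1,5,95,99]),"z",np.percentile(z[t],[1,5,50,95,99]))
    # face points: the front part, z high
    f=m&(a<-.03)&(np.abs(b)<.03)&(z>.015)&(z<.045)
    P=np.stack([a[f],b[f],z[f]],-1)
    if len(P)>20:
        A=np.c_[P[:,:2],np.ones(len(P))];s=np.linalg.lstsq(A,P[:,2],rcond=None)[0];r=P[:,2]-A@s;k=np.abs(r)<.004
        s=np.linalg.lstsq(A[k],P[k,2],rcond=None)[0];print("face plane",k.sum(),s, "a min",np.percentile(P[:,0],[0,1,3]),"b",np.percentile(P[:,1],[1,99]))
    # end face (foot): teal & below face
    e=t&(z<.012)&(a<-.05)
    if e.sum()>5: print("foot a",np.median(a[e]),np.percentile(b[e],[1,99]),e.sum())
    s=t&(b>.02)&(z<.01)
    if s.sum()>5: print("side b",np.median(b[s]),s.sum())
E
python3 held.py 7 .5344 .13 .2712
```

```text
top 49 teal a [-0.0719 -0.0717 -0.0639 -0.0324 -0.0311] b [0.0045 0.011  0.0303 0.0307] z [0.0209 0.0217 0.0262 0.0315 0.0321]
face plane 269 [ 0.0715 -0.0015  0.0313] a min [-0.072  -0.0715 -0.0698] b [-0.0217  0.0291]
side 486 teal a [-0.0752 -0.0743 -0.0676  0.0379  0.0481] b [-0.0292 -0.0225  0.0348  0.0464] z [-0.0063 -0.0036  0.0141  0.0271  0.0369]
face plane 231 [0.1259 0.0095 0.0333] a min [-0.0761 -0.0751 -0.0746] b [-0.0292  0.0293]
foot a -0.0723858255745061 [-0.0302  0.0343] 138
side b 0.03307992865738087 107
```

```bash
python3 - <<'E'
from h import *
yw=np.radians(-6.63)
ex=np.array([np.cos(yw),np.sin(yw),0]);ey=np.array([-ex[1],ex[0],0]);ez=np.array([0,0,1.])
T=np.array([.5344,.13,.2712])
G=T+.019*ez
c=load("side7.npz");out=[]
for tau in(0,3,6):
    t=np.radians(tau);u=np.cos(t)*ex+np.sin(t)*ez;n=np.cross(u,ey)
    n=np.sin(-t)*ex+np.cos(t)*ez
    mid=G-.008*u-.008*n
    im=cv2.resize(c["color"][110:215,205:265,::-1],None,fx=6,fy=6,interpolation=cv2.INTER_CUBIC).copy()
    C=[mid+sx*.065*u+sy*.033*ey+sz*.018*n for sx in(-1,1) for sy in(-1,1) for sz in(-1,1)]
    p=(proj(c,np.array(C))-[205,110]+.5)*6
    for i,j in [(0,1),(2,3),(4,5),(6,7),(0,2),(1,3),(4,6),(5,7),(0,4),(1,5),(2,6),(3,7)]:
        cv2.line(im,tuple(int(v) for v in p[i]),tuple(int(v) for v in p[j]),(0,255,255),1)
    out.append(im[:600,:264])
cv2.imwrite("pics/ov7.png",np.hstack([o[:,60:] if False else o for o in out])[:600])
E
```

```text
(no output)
```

View pics/ov7.png

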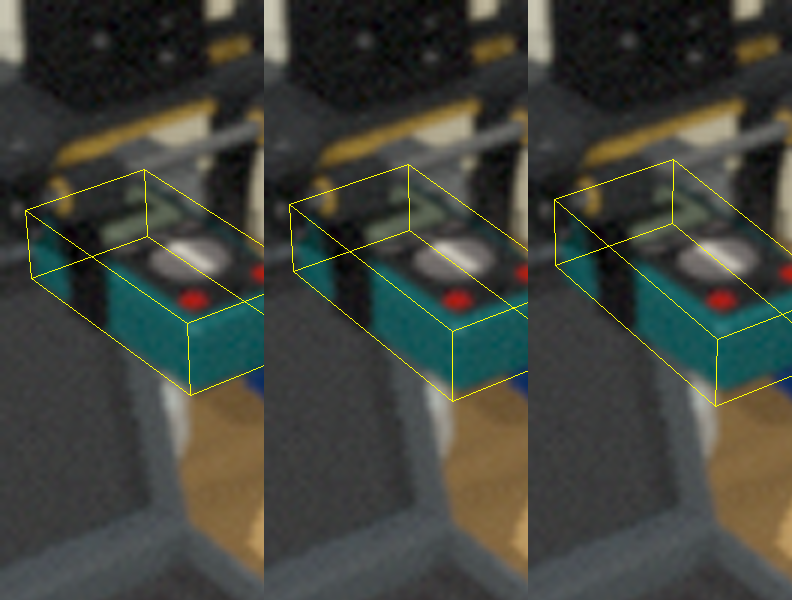

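Request:
move_arm(
  rows=[0.2,1.5,-20,0.001,0.006,0,0.5,0.2,1.2,-30,0,0,0,0.5,0,0,-35,0,0,0,0.5,0,0,-35,0,0,0,0.5,0,0,-30,0,0,0,0.5,0,0,-20,0,0,0,0.5,0,0,-15,0,0,0,0.5,0,0,0,0,0,0,0.5,0,0,0,0,0,0,0.5],
)

```text
time: 26.55
position: [0.538, 0.1314, 0.0875]
tool_rot: [0.998, -0.059, 0.002, 0.0]
ft_force: [1.0, 0.2, -3.8]
grip_width: 0.0652
```

```bash
python3 st.py;  python3 - <<'E'
from rig import robot
import cv2,numpy as np
for n,(x0,x1,y0,y1) in(("side",(170,310,150,280)),("top",(160,280,140,260))):
    c=robot.camera(n);np.savez(f"{n}8.npz",**c); cv2.imwrite(f"pics/{n}8.png",cv2.resize(c["color"][y0:y1,x0:x1,::-1],None,fx=4.6,fy=4.6,interpolation=cv2.INTER_CUBIC)[:600])
E
```

```text
t 26.55 q [ 0.0384  0.6267  1.7287 -0.0018  0.7824  1.7293] p [0.538  0.1314 0.0875] f [ 1.0462  0.1764 -3.805 ] m [ 0.0689 -0.0284 -0.0194] w 0.0652
x [ 0.9929 -0.1185  0.004 ] y [-0.1185 -0.993   0.0007] -96.8041868263931 z [ 0.0039 -0.0012 -1.    ]
```

View pics/side8.png

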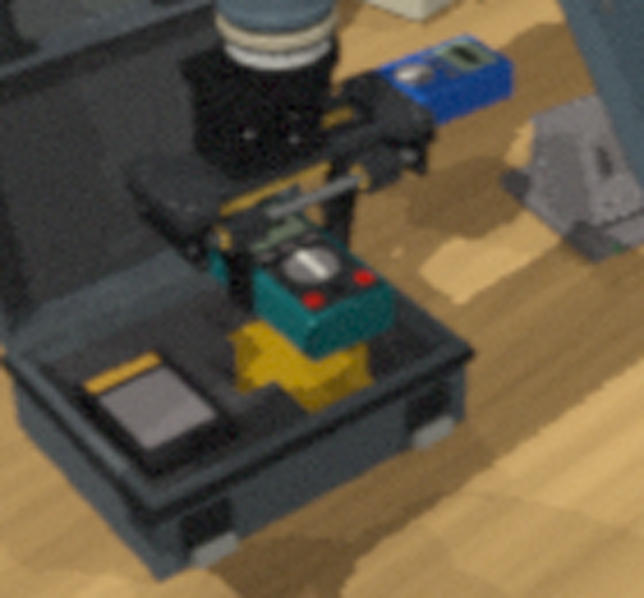

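View pics/top8.png

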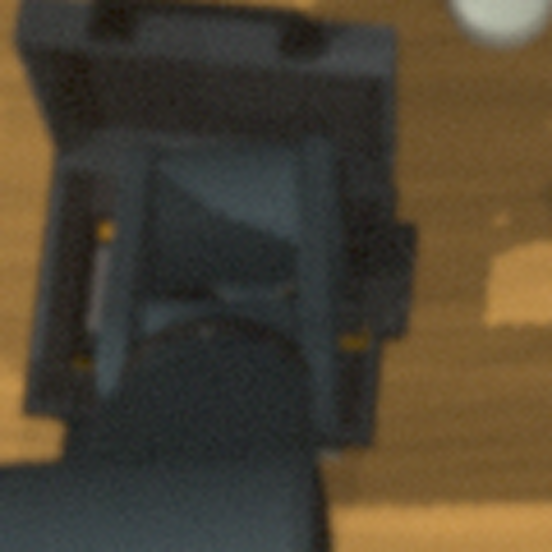

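Request:
move_arm(
  rows=[-1.5,0.6,-7,0,0.003,0.003,0.5,-1.5,0.6,-7,0,0,0,0.5,0,0,-6,0,0,0,0.5,0,0,0,0,0,0,0.5,0,0,0,0,0,0,0.5,0,0,0,0,0,0,0.5],
)

```text
time: 27.25
position: [0.5341, 0.1333, 0.0666]
tool_rot: [0.998, -0.057, -0.0, 0.001]
ft_force: [0.3, -0.3, -3.4]
grip_width: 0.0661
```

```bash
python3 st.py;  python3 - <<'E'
from rig import robot
import cv2,numpy as np
from h import *
for n,(x0,x1,y0,y1) in(("side",(190,290,170,270)),):
    c=robot.camera(n);np.savez(f"{n}9.npz",**c); cv2.imwrite(f"pics/{n}9.png",cv2.resize(c["color"][y0:y1,x0:x1,::-1],None,fx=6,fy=6,interpolation=cv2.INTER_CUBIC)[:600])
    o=robot.get_obs()["position"];print(o)
    yw=np.radians(-6.63)
    ex=np.array([np.cos(yw),np.sin(yw),0]);ey=np.array([-ex[1],ex[0],0])
    W=cloud(c);D=W-o;a=D@ex;b=D@ey;z=D[...,2]
    hsv=cv2.cvtColor(c["color"],cv2.COLOR_RGB2HSV)
    t=(hsv[...,0]>75)&(hsv[...,0]<100)&(hsv[...,1]>90)&(a>-.12)&(a<.09)&(np.abs(b)<.06)&(z>-.05)&(z<.06)
    e=t&(z<.015)&(a<-.05);print("foot a",np.median(a[e]),"b",np.percentile(b[e],[1,5,95,99]),e.sum(),"zmin",np.percentile(z[e],[1,5]))
    # foam top edges near pocket in this view
    P=W-np.array([.5274,.1336,0]);pa=P@ex;pb=P@ey;pz=W[...,2]
    for aa in(-.075,-.06,-.05,-.04,-.03,-.02):
        s="";
        m=(np.abs(pa-aa)<.004)&(np.abs(pb)<.08)
        for bb in np.arange(-.07,.075,.005):
            k=m&(np.abs(pb-bb)<.0025); s+=("%3d "%(1000*np.median(pz[k])) if k.sum() else " -  ")
        print(aa,s)
E
```

```text
t 27.25 q [ 0.0422  0.6601  1.7441 -0.0017  0.7382  1.7287] p [0.5341 0.1333 0.0666] f [ 0.2997 -0.338  -3.4012] m [0.0612 0.0012 0.0162] w 0.0661
x [ 0.9935 -0.1142 -0.0005] y [-0.1142 -0.9935  0.0012] -96.55814525919688 z [-0.0007 -0.0012 -1.    ]
[0.5341128  0.13331522 0.0666933 ]
foot a -0.07228100633712994 b [-0.03939005 -0.03072957  0.03313074  0.03419788] 114 zmin [-0.02489674 -0.00629806]
-0.075  66  65 237 412 416  -   -   -   -   -   -   -   -   -   -   -   -  520 516 508  -  396 422 451  -   -   -   -   -   -  
-0.06  63  54  56 395 401  46  45  43  91  92  93  92  93  94  88  92  93  94  94  95  92  76 374 435 425  45  44  43  46  47 
-0.05  66  55  46  46 391 380  42  37  92  93  93  93  94  94  95  95  94  94  94  93  72  80 205 419 422  45  45  46  46  43 
-0.04  64  50  59 208 379 386  26  23  90  94  93  93  94  93  94  95  93  93  94  94  93  75  46 353 412 364  43  43  45  40 
-0.03 173  63 151 154 156 373 148 154 366 366 361 267 284 285 280 292 276 271 267  95 227  86 156 158 408 372 147 149 153 171 
-0.02 121 111 165 176 172 360 177 171 182 179 284 245 182 179 178 182 188 248 269 280 234 169 186 185 225 395 369 156  99 165
```

View pics/side9.png

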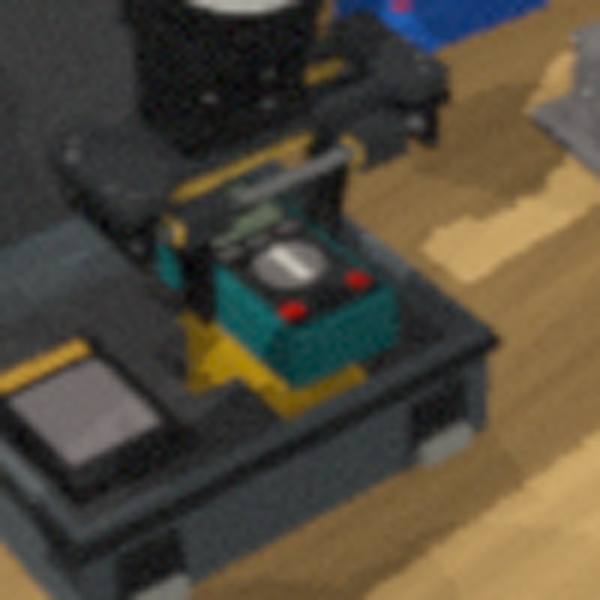

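Request:
move_arm(
  rows=[0.4,-0.4,-6,0,0,0,0.5,0,0,-6,0,0,0,0.5,0,0,-5,0,0,0,0.5,0,0,-5,0,0,0,0.5,0,0,0,0,0,0,0.5],
)

```text
time: 27.8
position: [0.5336, 0.1328, 0.0436]
tool_rot: [0.998, -0.057, -0.001, 0.001]
ft_force: [-0.7, 0.0, -4.5]
grip_width: 0.0662
```

```bash
python3 st.py
```

```text
t 27.8 q [ 0.0414  0.6998  1.7532 -0.0018  0.6917  1.7281] p [0.5336 0.1328 0.0436] f [-0.6544  0.0137 -4.5161] m [ 0.0432 -0.02   -0.0001] w 0.0662
x [ 0.9934 -0.1143 -0.0029] y [-0.1143 -0.9934  0.0016] -96.56444452540367 z [-0.003  -0.0012 -1.    ]
```

Request:
move_arm(
  rows=[0.5,0,-5,0,0,0,0.5,0,0,-5,0,0,0,0.5,0,0,-4,0,0,0,0.5,0,0,-4,0,0,0,0.5,0,0,0,0,0,0,0.5],
)

```text
time: 28.3
position: [0.5343, 0.1328, 0.0259]
tool_rot: [0.998, -0.057, -0.001, 0.001]
ft_force: [-0.5, 0.5, -3.5]
grip_width: 0.0657
```

```bash
python3 st.py
```

```text
t 28.3 q [ 0.0413  0.7313  1.7573 -0.0019  0.6553  1.7281] p [0.5343 0.1328 0.0259] f [-0.4916  0.4596 -3.4699] m [0.0341 0.0238 0.0524] w 0.0657
x [ 0.9934 -0.1143 -0.0021] y [-0.1143 -0.9934  0.0015] -96.56310116472275 z [-0.0023 -0.0012 -1.    ]
```

Request:
move_arm(
  rows=[0,0,-3,0,0,0,0.5,0,0,-2,0,0,0,0.5,0,0,-1,0,0,0,0.5,0,0,0,0,0,0,0.5,0,0,0,0,0,0,0.5],
)

```text
time: 28.8
position: [0.5348, 0.1329, 0.021]
tool_rot: [0.998, -0.057, -0.0, 0.001]
ft_force: [-0.8, -0.2, 1.5]
grip_width: 0.0659
```

```bash
python3 st.py
```

```text
t 28.8 q [ 0.0414  0.7402  1.7585 -0.002   0.6437  1.7283] p [0.5348 0.1329 0.021 ] f [-0.8468 -0.236   1.4503] m [-0.1112  0.1731 -0.0654] w 0.0659
x [ 0.9935 -0.1142 -0.0006] y [-0.1142 -0.9935  0.0013] -96.55660778669322 z [-0.0007 -0.0012 -1.    ]
```

Request:
move_arm(
  rows=[0,0,-1,0,0,0,0.5,0,0,-0.5,0,0,0,0.5,0,0,0,0,0,0,0.5],
)

```text
time: 29.1
position: [0.5349, 0.133, 0.0208]
tool_rot: [0.998, -0.057, -0.0, 0.001]
ft_force: [-4.0, 0.7, 11.0]
grip_width: 0.0656
```

```bash
python3 st.py; python3 - <<'E'
from rig import robot
import cv2
c=robot.camera("side");cv2.imwrite("pics/side10.png",cv2.resize(c["color"][170:270,190:290,::-1],None,fx=6,fy=6,interpolation=cv2.INTER_CUBIC))
E
```

```text
t 29.1 q [ 0.0417  0.7405  1.7587 -0.0025  0.6426  1.728 ] p [0.5349 0.133  0.0208] f [-3.9715  0.7367 10.9678] m [-0.3237  0.5983  0.021 ] w 0.0656
x [ 0.9936 -0.1133 -0.    ] y [-0.1133 -0.9936  0.0015] -96.50330673435298 z [-0.0002 -0.0015 -1.    ]
```

View pics/side10.png

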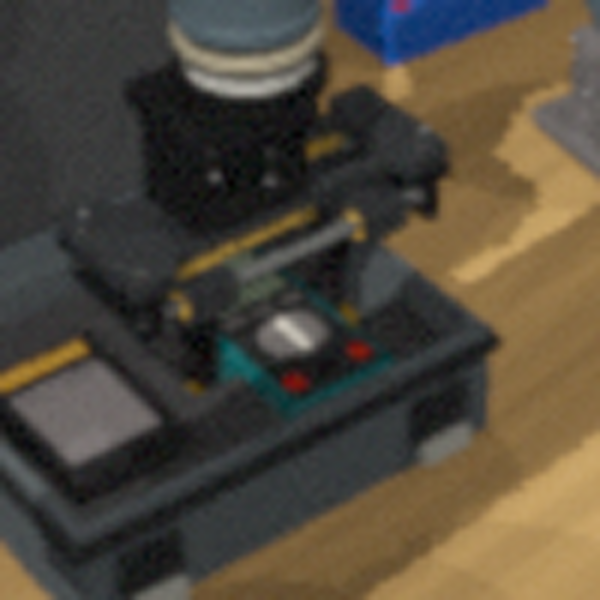

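Request:
move_arm(
  rows=[0,0,1,0,0,0,0.5,0,0,0,0,0,0,0.3,0,0,0,0,0,0,0.15,0,0,0,0,0,0,0.1,0,0,0,0,0,0,0.1,0,0,0,0,0,0,0.1],
)

```text
time: 29.75
position: [0.5348, 0.1329, 0.0198]
tool_rot: [0.998, -0.057, -0.001, 0.001]
ft_force: [-0.7, 0.1, 0.4]
grip_width: 0.0775
```

```bash
python3 st.py
```

```text
t 29.75 q [ 0.0413  0.7424  1.7584 -0.0018  0.642   1.7282] p [0.5348 0.1329 0.0198] f [-0.6954  0.134   0.3598] m [0.0891 0.0673 0.0111] w 0.0775
x [ 0.9934 -0.1144 -0.001 ] y [-0.1144 -0.9934  0.0013] -96.56975846274811 z [-0.0012 -0.0011 -1.    ]
```

Released. I'll lift straight up, then move clear.

Request:
move_arm(
  rows=[0,0,5,0,0,0,0.1,0,0,10,0,0,0,0.1,0,0,15,0,0,0,0.1,0,0,25,0,0,0,0.1,0,0,40,0,0,0,0.1,0,0,45,0,0,0,0.1,0,0,45,0,0,0,0.1,0,0,45,0,0,0,0.1,-5,-20,30,0,0,0,0.1,-10,-40,10,0,0,0,0.1,-10,-40,0,0,0,0,0.1,-10,-40,0,0,0,0,0.1],
)

```text
time: 30.95
position: [0.4992, -0.0081, 0.2918]
tool_rot: [0.998, -0.057, 0.001, 0.001]
ft_force: [1.0, -0.3, -0.1]
grip_width: 0.0781
```

Request:
move_arm(
  rows=[-10,-40,0,0,0,0,0.1,-10,-40,0,0,0,0,0.1,-10,-40,0,0,0,0,0.1,-5,-40,0,0,0,0,0.1,-5,-40,0,0,0,0,0.1,0,-40,0,0,0,0,0.1,0,-40,0,0,0,0,0.1,0,0,0,0,0,0,0.1,0,0,0,0,0,0,0.1],
)

```text
time: 31.85
position: [0.4592, -0.2875, 0.2904]
tool_rot: [0.998, -0.058, -0.001, 0.0]
ft_force: [-0.1, 0.6, 0.6]
grip_width: 0.0782
```

```bash
python3 st.py;  python3 - <<'E'
from rig import robot
import cv2,numpy as np
from h import *
np.set_printoptions(precision=4,suppress=True)
yw=np.radians(-6.63)
ex=np.array([np.cos(yw),np.sin(yw),0]);ey=np.array([-ex[1],ex[0],0])
for n,(x0,x1,y0,y1) in(("side",(160,320,110,270)),("top",(140,280,120,260))):
    c=robot.camera(n);np.savez(f"{n}11.npz",**c); cv2.imwrite(f"pics/{n}11.png",cv2.resize(c["color"][y0:y1,x0:x1,::-1],None,fx=3.7,fy=3.7,interpolation=cv2.INTER_CUBIC))
    cv2.imwrite(f"pics/{n}11full.png",c["color"][:,:,::-1])
    W=cloud(c);D=W-np.array([.5274,.1336,0]);a=D@ex;b=D@ey;z=W[...,2]
    m=(np.abs(a)<.055)&(np.abs(b)<.025)&(z<.08)
    A=np.c_[a[m],b[m],np.ones(m.sum())];s=np.linalg.lstsq(A,z[m],rcond=None)[0]
    print(n,"face z plane",s,"deg",np.degrees(s[:2]),np.median(z[m]))
    H=W[(z>.265)&(z<.30)&(W[...,0]>.64)&(W[...,0]<.74)&(W[...,1]>.02)&(W[...,1]<.36)];print("handle",np.median(H,0))
E
```

```text
t 31.85 q [-0.765   0.3389  1.556  -0.0012  1.247   0.9226] p [ 0.4592 -0.2875  0.2904] f [-0.1359  0.6262  0.5961] m [0.051  0.0838 0.027 ] w 0.0782
x [ 0.9932 -0.1162 -0.001 ] y [-0.1162 -0.9932  0.0007] -96.67019195694208 z [-0.0011 -0.0006 -1.    ]
side face z plane [0.0007 0.0062 0.0486] deg [0.0416 0.3568] 0.048394925105952086
handle [0.6821 0.1722 0.2787]
top face z plane [-0.0024 -0.0081  0.0479] deg [-0.1353 -0.4634] 0.04798196011171692
handle [0.6827 0.1669 0.2802]
```

View pics/side11.png

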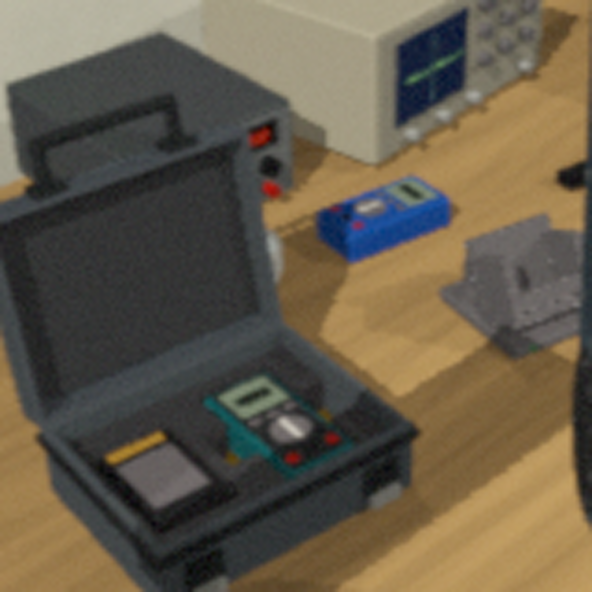

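View pics/top11full.png

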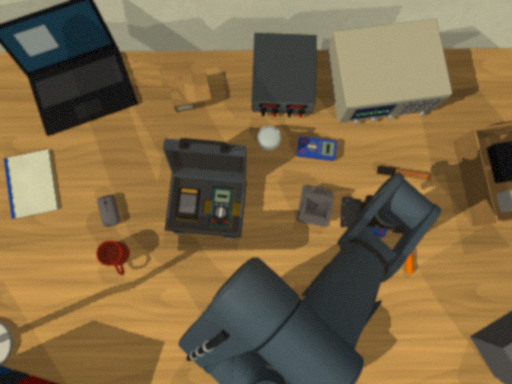

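View pics/top11.png

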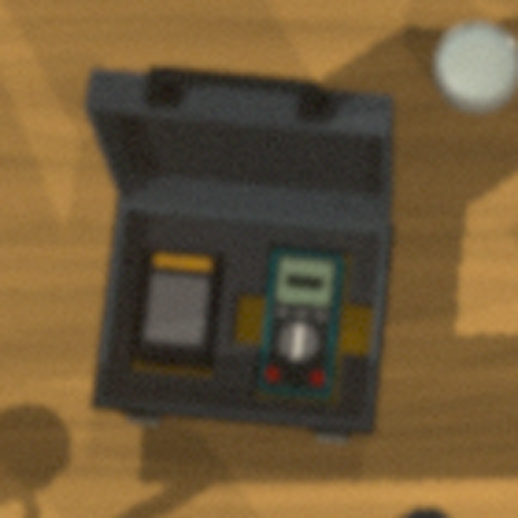

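The meter lies face up in its pocket, with its face at 48 mm as expected for a meter fully down. It sits flat to within 0.5°. The lid is on its stop, and the battery and the other objects look unmoved. I'll hand in now.

```bash
python3 -c "
from rig import robot
print(robot.hand_in())"
```

```text
the job is handed in; nothing more can be done
None
```

I opened the case and laid the meter face up in its pocket, then handed the job in at about 32 s of the 72 s allowed. `hand_in()` gives no verdict.

**Lid:** I held the handle all the way round to the stop and released it there. The last images put the top of the handle at about 280 mm, roughly 3 mm below the 283 mm the geometry predicts for the stop. It had not moved since I let go.

**Meter:** I gripped it in the cradle across its sides, square to its face, and drew it out about 120 mm along its length. I then turned it flat and lowered it into the pocket until it touched the floor, with a peak force of about 11 N. After release, its face measured 48 mm in both cameras, which is the height expected when fully down, and it was level to within 0.5°.

**Surroundings:** From the pictures, the battery, the cradle and the other objects on the bench, including both blue look-alikes, appear undisturbed. I did not measure their positions. In the last top view the arm partly hid the right-hand blue meter and the screwdriver.

**Disagreements:** The side camera read 2–4 mm off the top camera sideways, so I used the top camera and the arm's own readings for positioning. One depth fit suggested the held meter was tilted 4–7°. Comparing its outline in the picture, and later the level in the pocket, showed that fit was wrong.

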